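Set the end float of a reel-stand shaft

ROBOT

A 6-joint arm with a two-finger parallel gripper is mounted at the origin on the work surface. World frame = base frame: x ahead of the robot, y to its left, z up, the work surface at z = 0. Lengths are in m, angles in degrees, forces in N, time in s.
With the tool pointing down it reaches from about 0.25 to 0.725 m from the base axis. Payload 9.7 kg.
Tool frame: the origin (TCP) lies at the very end of the fingers, on their centre line; the grasp point (between the pads) lies 19 mm behind it; y points along the fingers, x is the direction in which the jaws open and shut, and the axes are right-handed (so a half turn about y gives the same grasp; the last joint's range is limited). The gripper opens to 85 mm and grips with 20 to 120 N. Pads are 22 mm wide; open, the fingers measure 114 mm over their backs; the gripper's body (76 mm by 85 mm) begins 54 mm behind the grasp point. The pads swing forward as they close: fully open they stand 13 mm farther back than shut.
Start: joints at [-73.224, 4.979, 10.078, 95.1, 0, 90], TCP at [0.159, -0.527, 0.231] pointing down, gripper open.
Joint ranges: [-179.16, 179.16], [-48.56, 103.87], [-65.8, 70.77], [-126.05, 130.52], [-82.76, 87.17], [-180, 180]. Speed limits (degrees/s): [127.2, 127.2, 147.25, 180, 180, 180].

INTERFACE

Orientations are given as [roll, pitch, yaw] about the fixed x, y, z axes, in that order (R = Rz(yaw) Ry(pitch) Rx(roll)).
In Python, from workcell import bot gives the robot as it stands.
- The arm moves only by the shell command python3 -m jog 'ROWS' [FORCE]. ROWS is JSON, a list of rows, each an object with "rotation": the turn, a rotation vector about the world's x, y, z in degrees, a list of three; "travel": the shift along the world's x, y, z in mm, a list of three; "jaw": the gripper command: -1 is shut, 1 is fully open, values between are in proportion. In form: [{"rotation": [rx, ry, rz], "travel": [x, y, z], "jaw": jaw}, ...]. A call has 1 to 8 rows; each row shifts and turns the commanded pose from where the row before left it; what a row does not reach is not made up. A row lasts 1/8 s, in which the tool goes at most 62.5 mm and 10.7 degrees, less where a joint would pass 70% of its speed; a pose out of reach is approached as far as the arm can. A call with a gripper value outside its range is refused whole. The fingers move at their own pace and stop on an object; FORCE is the grip in N (left out, the last holds). Time passes only in rows, so rows that do not move let the fingers close. It gives the time, the measured TCP pose, the force and the opening at its end, in the units of the state.
- bot.get_obs(): the state, without advancing time (a new reading comes with each control period).
- bot.camera(name): name is "scene" or "top" or "wrist"; returns the picture (384x512x3 uint8, red, green, blue); there is no depth.
- bot.camera_params(name): a dict with "K" (3x3 intrinsics, pixels), "view" (4x4, takes a point from world to camera coordinates). Camera axes: x right, y up, looking along -z (the intrinsics and any distortion apply to the point x, -y, -z); pixel columns grow to the right and rows downward; lengths in m; the calibration is good to about 2 mm. A picture is of the moment at which its call begins: read the wrist's pose just before it. camera_params takes no time and is no camera call; for the wrist camera it gives the pose at the moment of the call.
- bot.job_done(): hands the job in, once; it reports no verdict.
Trained networks look in the newest picture that a camera, given by its name, has taken for a name from the list of things; names that differ only in an ending like _2 or _b are one class to them, and where a whole thing is asked for, a point or a joint stands for the part that bears it (a point fixed in the world has none). Each returns a list of dicts, best first, with "score" (0 to 1); they miss things now and then, are a little off and sometimes report something else, mostly with a low value. They report only what shows in the picture. A call takes as long as a camera call.
- bot.recognise(camera, thing): "xy" ([column, row] in pixels, amid what is visible of it).
- bot.trace(camera, thing): "mask" (384x512 bool, what is visible of it) and "xy" ([column, row] in pixels, amid what is visible of it).
The state is a dict: "time": time; "q": joint angles; "qd": joint speeds; "joint_efforts": joint torques, N m; "ee_pos": TCP position; "tcp_rot": TCP orientation; "wrist_force": force on the tool from outside, world axes, zero at the start; "torque": the same for the moment, N m; "opening": finger opening in m.
Only numpy, scipy, OpenCV 4.12 (cv2) and the standard library are available. Lean on these libraries where they do the work, as an engineer would, in place of code of your own. Each camera call takes 0.05 s, during which the arm holds its last target.

TASK

The spool shaft of this wire reel stand slides too far to and fro. Push the spool and shaft fully against the fixed stop, then fully across to the sliding stop to feel the end float; slide that stop in until about 4 mm of float is left (2 to 6 mm will do), and then swing its clamp lever fully round, outward, to lock it. Finish with the shaft resting against the fixed stop, and leave the other things on the bench where they are.

Things in the scene. Friction and masses are not known exactly. Their poses are not given: they have to be found in the camera images.
- stand: Wire reel stand, fixed: two aluminium rails 485 mm long, tops 30 mm up, bearing brackets (134 mm high) at y = +85 and -85 mm, an end stop at each end. Origin on the bench under its middle; y along the shaft: fixed stop at +y (robot's left), sliding stop at -y (right); -x side to the robot; turned by up to 0.2 rad
- spool: Empty grey spool on the shaft; slides with it (1.5 to 2 N), spins freely. Origin at its centre on the shaft's axis, 112 mm above the bench, y along the shaft. Two flanges 150 mm in diameter, 7 mm thick, 96 mm clear between them; barrel 64 mm in diameter: the space between the flanges is 43 mm deep, open from above, so shut fingers put in there can push either flange
- shaft_end_fixed (a point): Centre of the shaft's end at the fixed stop (+y end). Steel shaft, 20 mm in diameter, 340 mm long, axis 112 mm above the bench, free to slide along its axis between the two stops
- shaft_end_slide (a point): Centre of the shaft's other end (-y end), at the sliding stop
- fixed_face (a point): Face of the fixed stop's brass button (18 mm in diameter), on the shaft's axis, where the shaft end butts
- slide_face (a point): Face of the sliding stop's brass button, on the shaft's axis. The end float is the distance from fixed_face to slide_face less the shaft's 340 mm; it starts at 14 to 24 mm
- stop_back (a point): Middle of the outer (-y) face of the sliding stop's upright, 90 mm above the bench: push here to slide it inwards. Upright 56 mm wide, 18 mm thick, 128 mm high; its foot (top 42 mm up) reaches 12 mm beyond this face. Unclamped it slides along the rails with about 11 N, either way, and stays: pushing the shaft into it with more than 10 N drives it out
- lever_pivot (a point): On the vertical pivot of the clamp lever, on the foot of the sliding stop over the rail nearer to the robot, at the height of the lever's ball end
- lever_tip (a point): Centre of the lever's ball end (19 mm in diameter), 75 mm from the pivot, 89 mm above the bench; the black arm (13 mm thick) rises to it from the hub. Free, it points to the robot (stand's -x); clamped, outward along the rails (stand's -y). Below it is the bench, or once clamped the rail
- clamp_lever (a joint): Angle of the clamp lever, rad: 0 free (0 to 0.3 at the start), 1.57 fully clamped, where it stops. It turns anticlockwise seen from above with about 2 to 4 N at the ball, stays where it is left, and holds the sliding stop fast when clamped
- spare_spool: Bystander: empty white spool standing on its flange, 120 mm in diameter, 80 mm high, origin under its centre
- connector: Bystander: round metal connector standing upright, 52 mm in diameter, 64 mm high, origin under its centre
- driver: Bystander: screwdriver 190 mm long lying on the bench, origin near its middle, x axis along it
- tray: Bystander: black divided tray 180 x 120 x 35 mm, origin under its centre

How it is judged (in metres and radians):
On the way, in this order (a step that is already met when the one before it is completed fails the run):
1. the shaft is pushed against the fixed stop (within 1.5 mm) (distance between shaft_end_fixed and fixed_face below 0.0015 m), for 0.1 s.
2. the shaft is pushed across to the sliding stop (within 1.5 mm) (distance between shaft_end_slide and slide_face below 0.0015 m), for 0.1 s.
3. the sliding stop is pushed in until 2 to 6 mm of end float is left (distance between fixed_face and slide_face between 0.342 and 0.346 m), for 0.2 s.
4. the clamp lever is swung round to its clamped end (beyond 1.4 rad) (value of joint clamp_lever above 1.4 rad), for 0.1 s.
At the end, for the whole second after the job is handed in: 2 to 6 mm of end float is left between the stops, the clamp lever is clamped (beyond 1.4 rad), and the shaft is at rest within 1.5 mm of the fixed stop (all of step 3 and value of joint clamp_lever above 1.4 rad and distance between shaft_end_fixed and fixed_face below 0.0015 m and linear speed of spool below 0.01 m/s); the robot touches nothing.
It fails at once if a bystander is shifted by more than 30 mm (distance of any of spare_spool, connector, driver, tray from where it was at the start of the episode above 0.03 m).
It also fails if it takes over 72 s, if anything falls off the work surface, if the arm or the gripper's body presses on something with over 40 N, if the wrist force passes 120 N, or if a joint passes its speed limit or range.

## Working session

There is one attempt and no reset: what is moved stays moved. The work goes in short steps, Python scripts to look and compute and a shell command to move; the robot and the scene stay as the last step left them, time stands still between calls to the robot, and variables do not carry over. Pictures are saved under pics/ and viewed, and the job is handed in when it is done.

```bash
ls; mkdir -p pics; cat > h.py <<'E'
import numpy as np, cv2
from workcell import bot
def snap(cam,fn,crop=None,scale=1):
    im=bot.camera(cam); im=np.ascontiguousarray(im[:,:,::-1])
    if crop: im=im[crop[1]:crop[3],crop[0]:crop[2]]
    if scale!=1: im=cv2.resize(im,None,fx=scale,fy=scale,interpolation=cv2.INTER_CUBIC)
    cv2.imwrite('pics/'+fn,im)
def ray(P,xy):
    K=np.array(P['K']);V=np.array(P['view'])
    d=np.linalg.inv(K)@np.array([xy[0],xy[1],1.]); d=np.array([d[0],-d[1],-d[2]])
    R=V[:3,:3];t=V[:3,3]
    return -R.T@t, R.T@d
def atz(P,xy,z):
    o,d=ray(P,xy); return o+d*(z-o[2])/d[2]
def proj(P,p):
    K=np.array(P['K']);V=np.array(P['view']); c=V[:3,:3]@np.array(p)+V[:3,3]
    u=K@np.array([c[0],-c[1],-c[2]]); return u[:2]/u[2]
E
python3 - <<'E'
from h import *
snap('scene','s0.png');snap('top','t0.png')
for c in('scene','top'):
    P=bot.camera_params(c);print(c,P, ray(P,(256,192)))
print(bot.get_obs())
for c in('scene','top'):
  P=bot.camera_params(c)
  for n,z in dict(stand=.03,spool=.112,shaft_end_fixed=.112,shaft_end_slide=.112,fixed_face=.112,slide_face=.112,stop_back=.09,lever_pivot=.089,lever_tip=.089,spare_spool=.04,connector=.03,driver=.01,tray=.02).items():
    r=bot.recognise(c,n)
    for k in r[:2]: print(c,n,round(k['score'],2),np.round(k['xy'],1),atz(P,k['xy'],z).round(4))
E
```

```text
pics
scene {'K': array([[382.46984719,   0.        , 254.26287664],
       [  0.        , 382.46984719, 193.55892328],
       [  0.        ,   0.        ,   1.        ]]), 'view': array([[ 0.27998295,  0.95999683,  0.00395353, -0.17783303],
       [-0.79024111,  0.22813146,  0.56874864,  0.42083629],
       [ 0.54509497, -0.16236416,  0.82250188, -1.74298995],
       [ 0.        ,  0.        ,  0.        ,  1.        ]])} (array([ 1.33244741, -0.20828596,  1.19496552]), array([-0.5470443 ,  0.16765418, -0.82016574]))
top {'K': array([[447.55774399,   0.        , 259.89975411],
       [  0.        , 447.55774399, 192.55215566],
       [  0.        ,   0.        ,   1.        ]]), 'view': array([[-0.00414151, -0.99998202,  0.00433751, -0.00888851],
       [ 0.98671519, -0.00338204,  0.16242441, -0.59834972],
       [-0.16240681,  0.00495257,  0.98671146, -1.72848434],
       [ 0.        ,  0.        ,  0.        ,  1.        ]])} (array([ 0.30964631, -0.00235155,  1.80274046]), array([ 0.16366022,  0.00375651, -0.98654887]))
{'time': 0.1, 'q': array([-7.32261795e+01,  5.00852820e+00,  
[... 1796 characters left out ...]
[258.4 195.8] [ 0.5754 -0.0051  0.112 ]
top shaft_end_slide 0.63 [257.  199.4] [5.615e-01 3.000e-04 1.120e-01]
top shaft_end_slide 0.45 [261.8 197. ] [ 0.5707 -0.018   0.112 ]
top fixed_face 0.95 [261.1 197.7] [ 0.568  -0.0153  0.112 ]
top slide_face 0.72 [309.3 192.8] [ 0.5863 -0.2     0.112 ]
top stop_back 0.62 [305.6 193.8] [ 0.586  -0.1882  0.09  ]
top lever_pivot 0.58 [312.4 203.2] [ 0.5493 -0.2138  0.089 ]
top lever_tip 0.55 [311.4 206.8] [ 0.5353 -0.2096  0.089 ]
top spare_spool 0.64 [145.3 205.7] [0.5485 0.4437 0.04  ]
top spare_spool 0.35 [264.1 192.6] [ 0.5995 -0.028   0.04  ]
top driver 0.56 [227.6 152.4] [0.7728 0.121  0.01  ]
top tray 0.86 [379.9 226.1] [ 0.4657 -0.4898  0.02  ]
```

View images.

```bash
python3 - <<'E'
import cv2
a=cv2.imread('pics/t0.png')[130:290,170:400]; cv2.imwrite('pics/t0c.png',cv2.resize(a,None,fx=3.4,fy=3.4,interpolation=2))
a=cv2.imread('pics/s0.png')[110:290,90:330]; cv2.imwrite('pics/s0c.png',cv2.resize(a,None,fx=3.2,fy=3.2,interpolation=2))
E
```

```text
(no output)
```

View pics/t0.png

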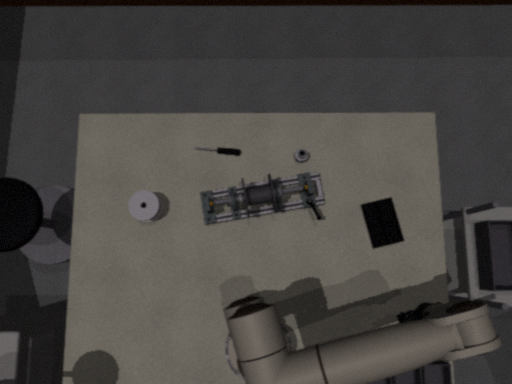

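View pics/t0c.png

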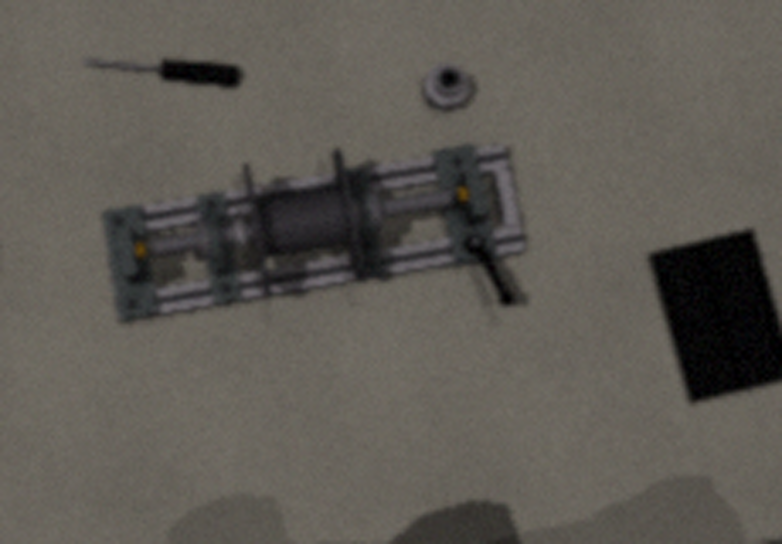

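View pics/s0c.png

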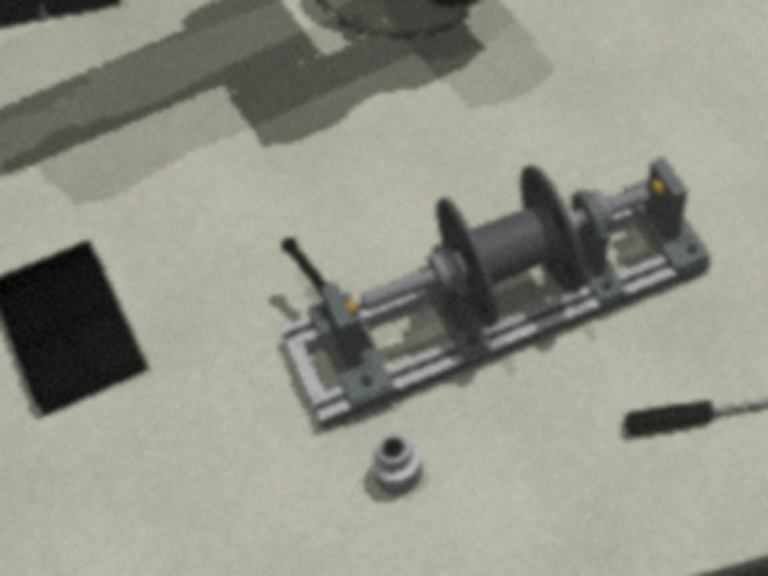

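```bash
python3 - <<'E'
from h import *
P=bot.camera_params('top')
f=lambda u,v,z:atz(P,(170+u/3.4,130+v/3.4),z)
a=f(140,250,.112);b=f(462,195,.112);d=a-b;print(a,b,np.hypot(*d[:2]),np.degrees(np.arctan2(-d[0],d[1])))
print('rail R',f(510,150,.03),f(525,247,.03),'rail L far',f(145,210,.03),f(160,305,.03))
print('tip',f(510,298,.089),'hub',f(475,243,.06))
S=bot.camera_params('scene')
g=lambda u,v,z:atz(S,(90+u/3.2,110+v/3.2),z)
print('scene fixed btn',g(657,187,.112),'slide',g(351,306,.112),'tip',g(290,244,.089),'rail',g(320,422,.03),g(285,340,.03))
W=bot.camera_params('wrist');V=W['view'];print(W['K'],-V[:3,:3].T@V[:3,3],V[:3,:3])
E
```

```text
[0.54616755 0.17504083 0.112     ] [ 0.60754837 -0.18738744  0.112     ] 0.36758924633136947 9.6123971369419
rail R [ 0.67614884 -0.25461288  0.03      ] [ 0.55960135 -0.26925406  0.03      ] rail L far [0.60528184 0.17838974 0.03      ] [0.49268187 0.15940737 0.03      ]
tip [ 0.49307598 -0.24177988  0.089     ] hub [ 0.56025001 -0.20695666  0.06      ]
scene fixed btn [0.55002022 0.17866012 0.112     ] slide [ 0.61118711 -0.18487138  0.112     ] tip [ 0.49643008 -0.23293604  0.089     ] rail [ 0.69164905 -0.24441141  0.03      ] [ 0.58038904 -0.26255378  0.03      ]
[[306.35606331   0.         253.19614768]
 [  0.         306.35606331 192.16029123]
 [  0.           0.           1.        ]] [ 0.22699773 -0.50667174  0.37459076] [[ 2.87439353e-01 -9.57798532e-01 -7.67726816e-04]
 [ 9.20039940e-01  2.76330506e-01 -2.77791216e-01]
 [ 2.66280165e-01  7.91417880e-02  9.60641167e-01]]
```

```bash
python3 -m jog '[{"rotation":[0,0,-0.9],"travel":[44,38,9],"jaw":-1},{"rotation":[0,0,-0.9],"travel":[44,38,9],"jaw":-1},{"rotation":[0,0,-0.9],"travel":[44,38,9],"jaw":-1},{"rotation":[0,0,-0.9],"travel":[44,38,9],"jaw":-1},{"rotation":[0,0,-0.9],"travel":[44,38,9],"jaw":-1},{"rotation":[0,0,-0.9],"travel":[44,38,9],"jaw":-1},{"rotation":[0,0,-0.9],"travel":[44,38,9],"jaw":-1},{"rotation":[0,0,-0.9],"travel":[44,38,9],"jaw":-1}]' 20
python3 -m jog '[{"rotation":[0,0,0],"travel":[0,0,0],"jaw":-1},{"rotation":[0,0,0],"travel":[0,0,0],"jaw":-1}]'
python3 - <<'E'
from h import *
o=bot.get_obs();print(o['ee_pos'],o['tcp_rot'],o['wrist_force'],o['opening'])
P=bot.camera_params('wrist');np.save('w1.npy',np.array([P['view'],np.pad(P['K'],((0,1),(0,1)))]))
snap('wrist','w1.png',scale=1.5)
for n,z in dict(slide_face=.112,stop_back=.09,lever_pivot=.089,lever_tip=.089,shaft_end_slide=.112,spool=.112).items():
    for k in bot.recognise('wrist',n)[:2]: print(n,round(k['score'],2),np.round(k['xy'],1),atz(P,k['xy'],z).round(4))
E
```

```text
time: 2.4
ee_pos: [0.512, -0.2211, 0.3037]
tcp_rot: [-90.0, -0.0, -80.5]
wrist_force: [0.6, -0.9, 0.1]
opening: 0.0001
time: 2.65
ee_pos: [0.5106, -0.2226, 0.3031]
tcp_rot: [-90.0, 0.0, -80.4]
wrist_force: [0.3, -0.5, -0.8]
opening: -0.0
[ 0.51061444 -0.2225879   0.30305169] [-9.00348394e+01  4.57506689e-03 -8.03766960e+01] [ 0.28391569 -0.51388015 -0.81006484] -1.7246735054557827e-05
slide_face 0.61 [249.1  80.5] [ 0.6024 -0.2031  0.112 ]
stop_back 0.66 [247.8  78.7] [ 0.6055 -0.2008  0.09  ]
lever_pivot 0.63 [253.2 146.6] [ 0.5332 -0.219   0.089 ]
lever_tip 0.74 [254.4 143.1] [ 0.5374 -0.2197  0.089 ]
shaft_end_slide 0.87 [69.4 70.9] [ 0.5811 -0.0209  0.112 ]
spool 0.82 [61.2 74. ] [ 0.5768 -0.0126  0.112 ]
```

View pics/w1.png

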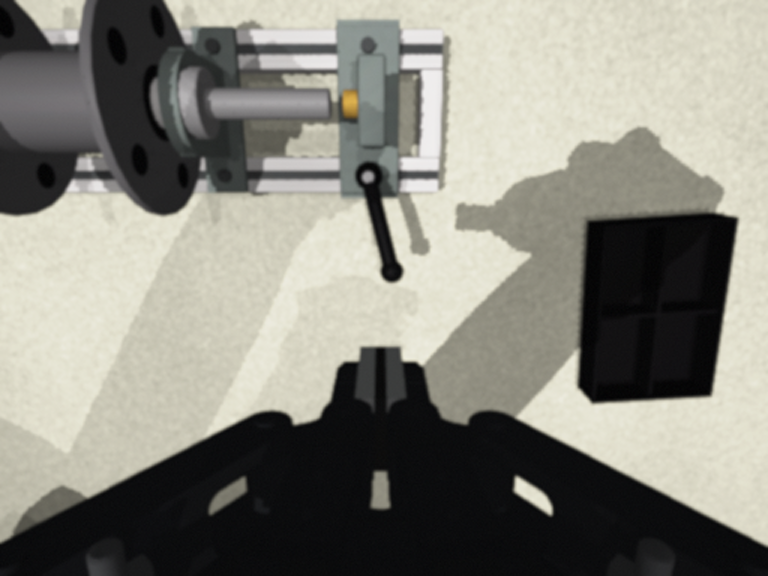

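```bash
python3 - <<'E'
from h import *
A=np.load('w1.npy');P=dict(view=A[0],K=A[1][:3,:3])
f=lambda u,v,z:atz(P,(u/1.5,v/1.5),z)
pts=dict(face=(342,103,.112),shaft=(330,104,.112),fixtopL=(383,55,.128),up2=(383,146,.128),in1=(358,55,.128),tip=(391,271,.089),hub=(368,177,.065),rc1=(443,32,.03),rc2=(441,192,.03),rl1=(100,32,.03),rl2=(230,190,.03),bt=(236,30,.042))
ex=None
for yaw in (9.6,):
  c,s=np.cos(np.radians(yaw)),np.sin(np.radians(yaw))
  for n,p in pts.items():
    w=f(*p);r=w[:2]-[.578,-.005]
    print(n,w.round(4),'stand',np.round([c*r[0]+s*r[1],-s*r[0]+c*r[1]],4))
E
```

```text
face [ 0.6101 -0.1801  0.112 ] stand [ 0.0024 -0.178 ]
shaft [ 0.6081 -0.1721  0.112 ] stand [ 0.0018 -0.1698]
fixtopL [ 0.6408 -0.203   0.128 ] stand [ 0.0289 -0.2057]
up2 [ 0.5869 -0.2121  0.128 ] stand [-0.0258 -0.2057]
in1 [ 0.6382 -0.1875  0.128 ] stand [ 0.0289 -0.1899]
tip [ 0.4944 -0.2346  0.089 ] stand [-0.1207 -0.2125]
hub [ 0.5625 -0.2044  0.065 ] stand [-0.0485 -0.194 ]
rc1 [ 0.684  -0.2456  0.03  ] stand [ 0.0644 -0.2549]
rc2 [ 0.5588 -0.2698  0.03  ] stand [-0.0631 -0.2579]
rl1 [0.6378 0.0292 0.03  ] stand [0.0647 0.0237]
rl2 [ 0.5294 -0.0846  0.03  ] stand [-0.0612 -0.0704]
bt [ 0.6554 -0.0835  0.042 ] stand [ 0.0632 -0.0903]
```

```bash
python3 - <<'E'
from h import *
A=np.load('w1.npy');P=dict(view=A[0],K=A[1][:3,:3])
c,s=np.cos(np.radians(9.6)),np.sin(np.radians(9.6))
for p in [(80,90,.187),(93,90,.187)]:
    w=atz(P,(p[0]/1.5,p[1]/1.5),p[2]);r=w[:2]-[.578,-.005]
    print(w.round(4),'stand',np.round([c*r[0]+s*r[1],-s*r[0]+c*r[1]],4))
E
python3 - <<'E'
import cv2
a=cv2.imread('pics/w1.png')[0:240,0:460]; cv2.imwrite('pics/w1c.png',cv2.resize(a,None,fx=1.7,fy=1.7,interpolation=2))
E
```

```text
[ 0.5871 -0.0512  0.187 ] stand [ 0.0013 -0.047 ]
[ 0.5882 -0.0579  0.187 ] stand [ 0.0013 -0.0538]
```

View pics/w1c.png

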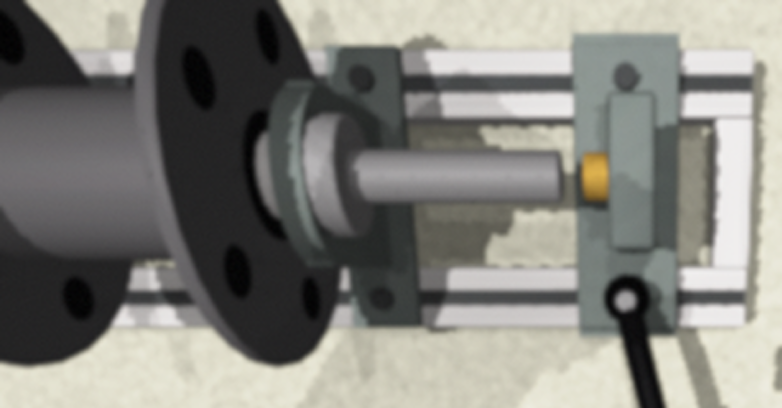

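```bash
python3 -m jog '[{"rotation":[0,0,0],"travel":[19.5,42,0],"jaw":-0.1},{"rotation":[0,0,0],"travel":[19.5,42,0],"jaw":-0.1},{"rotation":[0,0,0],"travel":[19.5,42,-20],"jaw":-0.1},{"rotation":[0,0,0],"travel":[19,42,-30],"jaw":-0.1},{"rotation":[0,0,0],"travel":[0,0,-40],"jaw":-0.1},{"rotation":[0,0,0],"travel":[0,0,0],"jaw":-0.1},{"rotation":[0,0,0],"travel":[0,0,0],"jaw":-0.1},{"rotation":[0,0,0],"travel":[0,0,0],"jaw":-0.1}]' 30
python3 - <<'E'
from h import *
o=bot.get_obs();print(o['ee_pos'],o['tcp_rot'],o['wrist_force'],o['opening'])
P=bot.camera_params('wrist')
snap('wrist','w2.png',scale=1.5)
print(proj(P,o['ee_pos'])*1.5)
E
```

```text
time: 4.0
ee_pos: [0.5888, -0.0553, 0.2156]
tcp_rot: [-89.8, -0.0, -80.5]
wrist_force: [0.4, 0.2, 0.5]
opening: 0.0385
[ 0.58880822 -0.05531295  0.21557611] [-8.98265878e+01 -4.69265677e-02 -8.04848657e+01] [0.3758776  0.24272411 0.50510395] 0.03852539143011667
[378.69687073 371.57247316]
```

View pics/w2.png

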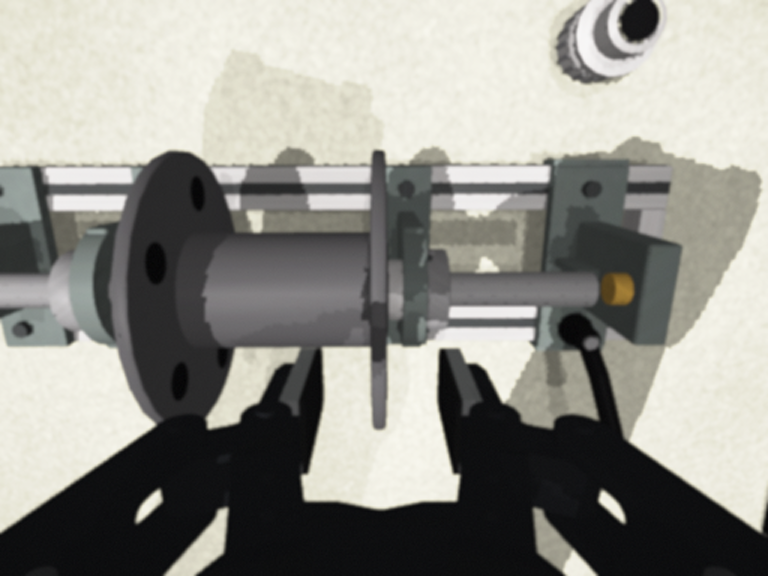

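```bash
python3 -m jog '[{"rotation":[0,0,0],"travel":[0,0,-30],"jaw":-0.1},{"rotation":[0,0,0],"travel":[0,0,-30],"jaw":-0.1},{"rotation":[0,0,0],"travel":[0,0,0],"jaw":-0.1},{"rotation":[0,0,0],"travel":[0,0,0],"jaw":-1},{"rotation":[0,0,0],"travel":[0,0,0],"jaw":-1},{"rotation":[0,0,0],"travel":[0,0,0],"jaw":-1},{"rotation":[0,0,0],"travel":[0,0,0],"jaw":-1}]' 40
```

```text
time: 4.92
ee_pos: [0.589, -0.0547, 0.1553]
tcp_rot: [-89.8, -0.1, -80.4]
wrist_force: [-0.0, 0.0, 7.8]
opening: 0.0063
```

```bash
python3 -m jog '[{"rotation":[0,0,0],"travel":[-0.5,3,0],"jaw":-1},{"rotation":[0,0,0],"travel":[-0.5,3,0],"jaw":-1}]'
python3 -m jog '[{"rotation":[0,0,0],"travel":[-0.3,2,0],"jaw":-1},{"rotation":[0,0,0],"travel":[0,0,0],"jaw":-1}]'
python3 -m jog '[{"rotation":[0,0,0],"travel":[-0.3,2,0],"jaw":-1},{"rotation":[0,0,0],"travel":[0,0,0],"jaw":-1}]'
```

```text
time: 5.18
ee_pos: [0.588, -0.0489, 0.1553]
tcp_rot: [-89.8, -0.1, -80.4]
wrist_force: [-0.2, -1.2, 5.3]
opening: 0.0065
time: 5.42
ee_pos: [0.5877, -0.0466, 0.1553]
tcp_rot: [-89.8, -0.0, -80.4]
wrist_force: [-0.3, 0.6, 6.2]
opening: 0.0064
time: 5.68
ee_pos: [0.5874, -0.045, 0.1553]
tcp_rot: [-89.8, -0.1, -80.4]
wrist_force: [-1.3, -2.6, 6.4]
opening: 0.0064
```

```bash
for i in 1; do :; done; python3 -m jog '[{"rotation":[0,0,0],"travel":[-0.3,2,0],"jaw":-1},{"rotation":[0,0,0],"travel":[0,0,0],"jaw":-1}]'
python3 -m jog '[{"rotation":[0,0,0],"travel":[-0.3,2,0],"jaw":-1},{"rotation":[0,0,0],"travel":[0,0,0],"jaw":-1}]'
python3 -m jog '[{"rotation":[0,0,0],"travel":[-0.3,2,0],"jaw":-1},{"rotation":[0,0,0],"travel":[0,0,0],"jaw":-1}]'
```

```text
time: 5.92
ee_pos: [0.5874, -0.045, 0.1554]
tcp_rot: [-89.8, -0.3, -80.5]
wrist_force: [0.8, -12.8, 6.0]
opening: 0.0065
time: 6.18
ee_pos: [0.5874, -0.0449, 0.1554]
tcp_rot: [-89.8, -0.5, -80.6]
wrist_force: [3.2, -23.7, 5.0]
opening: 0.0066
time: 6.42
ee_pos: [0.5874, -0.0449, 0.1554]
tcp_rot: [-89.8, -0.7, -80.7]
wrist_force: [4.6, -34.8, 4.4]
opening: 0.0064
```

```bash
python3 -m jog '[{"rotation":[0,0,0],"travel":[0.5,-3,0],"jaw":-1},{"rotation":[0,0,0],"travel":[0.5,-3,0],"jaw":-1},{"rotation":[0,0,0],"travel":[0.5,-3,0],"jaw":-1},{"rotation":[0,0,0],"travel":[0.5,-3,0],"jaw":-1},{"rotation":[0,0,0],"travel":[0.5,-3,0],"jaw":-1},{"rotation":[0,0,0],"travel":[0.3,-2,0],"jaw":-1},{"rotation":[0,0,0],"travel":[0,0,0],"jaw":-1}]'
python3 -m jog '[{"rotation":[0,0,0],"travel":[0.2,-1,0],"jaw":-1},{"rotation":[0,0,0],"travel":[0,0,0],"jaw":-1}]'
```

```text
time: 7.3
ee_pos: [0.5892, -0.0557, 0.1553]
tcp_rot: [-89.8, -0.0, -80.4]
wrist_force: [-0.6, 0.4, 6.1]
opening: 0.006
time: 7.55
ee_pos: [0.5894, -0.0566, 0.1553]
tcp_rot: [-89.8, -0.0, -80.4]
wrist_force: [-1.8, 0.1, 6.8]
opening: 0.0065
```

```bash
python3 -m jog '[{"rotation":[0,0,0],"travel":[0.2,-1,0],"jaw":-1},{"rotation":[0,0,0],"travel":[0,0,0],"jaw":-1}]'
python3 -m jog '[{"rotation":[0,0,0],"travel":[0.2,-1,0],"jaw":-1},{"rotation":[0,0,0],"travel":[0,0,0],"jaw":-1}]'
python3 -m jog '[{"rotation":[0,0,0],"travel":[0.1,-0.6,0],"jaw":-1},{"rotation":[0,0,0],"travel":[0,0,0],"jaw":-1}]'
```

```text
time: 7.8
ee_pos: [0.5895, -0.0576, 0.1553]
tcp_rot: [-89.8, -0.0, -80.4]
wrist_force: [-1.0, 1.4, 7.1]
opening: 0.0065
time: 8.05
ee_pos: [0.5897, -0.0585, 0.1553]
tcp_rot: [-89.8, -0.0, -80.4]
wrist_force: [-1.4, 0.8, 6.3]
opening: 0.0062
time: 8.3
ee_pos: [0.5898, -0.0591, 0.1553]
tcp_rot: [-89.9, -0.0, -80.4]
wrist_force: [-1.8, 1.3, 6.3]
opening: 0.0061
```

```bash
python3 -m jog '[{"rotation":[0,0,0],"travel":[0.2,-1,0],"jaw":-1},{"rotation":[0,0,0],"travel":[0,0,0],"jaw":-1}]'
python3 -m jog '[{"rotation":[0,0,0],"travel":[0.2,-1,0],"jaw":-1},{"rotation":[0,0,0],"travel":[0,0,0],"jaw":-1}]'
python3 -m jog '[{"rotation":[0,0,0],"travel":[0.1,-0.6,0],"jaw":-1},{"rotation":[0,0,0],"travel":[0,0,0],"jaw":-1}]'
```

```text
time: 8.55
ee_pos: [0.59, -0.0601, 0.1553]
tcp_rot: [-89.9, -0.0, -80.4]
wrist_force: [-1.9, 0.7, 6.5]
opening: 0.0059
time: 8.8
ee_pos: [0.5902, -0.0612, 0.1553]
tcp_rot: [-89.9, -0.0, -80.4]
wrist_force: [-1.6, 0.4, 7.2]
opening: 0.0068
time: 9.05
ee_pos: [0.5903, -0.0617, 0.1553]
tcp_rot: [-89.9, -0.0, -80.4]
wrist_force: [-1.8, 1.4, 6.4]
opening: 0.0063
```

```bash
python3 -m jog '[{"rotation":[0,0,0],"travel":[0.1,-0.6,0],"jaw":-1},{"rotation":[0,0,0],"travel":[0,0,0],"jaw":-1}]'
```

```text
time: 9.3
ee_pos: [0.5904, -0.0623, 0.1553]
tcp_rot: [-89.9, -0.0, -80.4]
wrist_force: [-1.9, 1.7, 6.5]
opening: 0.0065
```

```bash
python3 -m jog '[{"rotation":[0,0,0],"travel":[0.1,-0.6,0],"jaw":-1},{"rotation":[0,0,0],"travel":[0,0,0],"jaw":-1}]'
python3 -m jog '[{"rotation":[0,0,0],"travel":[0.1,-0.6,0],"jaw":-1},{"rotation":[0,0,0],"travel":[0,0,0],"jaw":-1}]'
python3 - <<'E'
from h import *
snap('wrist','w3.png',scale=1.5)
E
```

```text
time: 9.55
ee_pos: [0.5905, -0.0629, 0.1553]
tcp_rot: [-89.9, -0.0, -80.4]
wrist_force: [-1.7, 0.9, 6.6]
opening: 0.0069
time: 9.8
ee_pos: [0.5906, -0.0635, 0.1553]
tcp_rot: [-89.9, -0.0, -80.4]
wrist_force: [-2.2, 0.8, 6.6]
opening: 0.0065
```

View pics/w3.png

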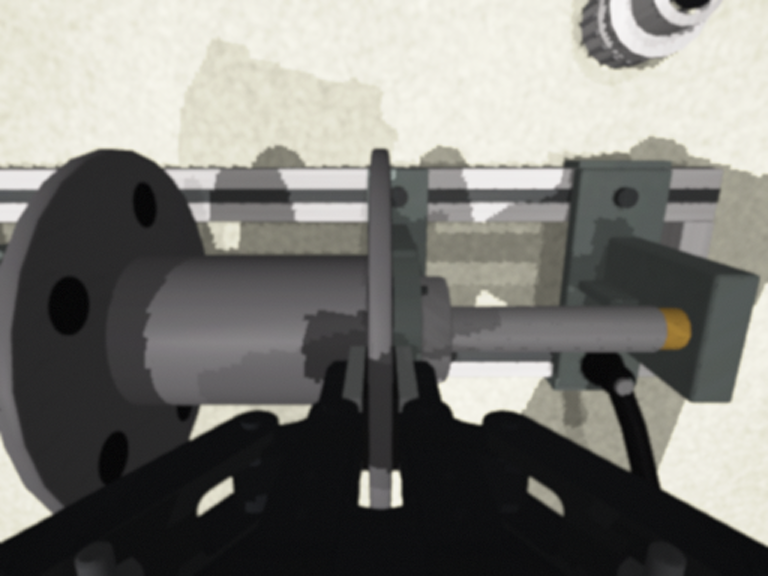

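The picture shows the shaft end at (664, 328) practically at the brass button. I'll go on in small steps.

```bash
python3 -m jog '[{"rotation":[0,0,0],"travel":[0.1,-0.5,0],"jaw":-1},{"rotation":[0,0,0],"travel":[0,0,0],"jaw":-1}]'
python3 -m jog '[{"rotation":[0,0,0],"travel":[0.1,-0.5,0],"jaw":-1},{"rotation":[0,0,0],"travel":[0,0,0],"jaw":-1}]'
```

```text
time: 10.1
ee_pos: [0.5906, -0.0636, 0.1553]
tcp_rot: [-89.9, 0.0, -80.4]
wrist_force: [-3.1, 3.6, 7.2]
opening: 0.0063
time: 10.35
ee_pos: [0.5906, -0.0636, 0.1553]
tcp_rot: [-89.9, 0.1, -80.4]
wrist_force: [-2.2, 6.8, 7.2]
opening: 0.0064
```

```bash
python3 -m jog '[{"rotation":[0,0,0],"travel":[0.1,-0.5,0],"jaw":-1},{"rotation":[0,0,0],"travel":[0,0,0],"jaw":-1}]'
```

```text
time: 10.6
ee_pos: [0.5906, -0.0636, 0.1553]
tcp_rot: [-89.9, 0.1, -80.4]
wrist_force: [-3.4, 8.4, 8.5]
opening: 0.0064
```

```bash
python3 -m jog '[{"rotation":[0,0,0],"travel":[-0.8,5,0],"jaw":-1},{"rotation":[0,0,0],"travel":[-0.8,5,0],"jaw":-1},{"rotation":[0,0,0],"travel":[-0.8,5,0],"jaw":-1},{"rotation":[0,0,0],"travel":[-0.8,5,0],"jaw":-1},{"rotation":[0,0,0],"travel":[0,0,0],"jaw":-1},{"rotation":[0,0,0],"travel":[0,0,0],"jaw":-0.1},{"rotation":[0,0,0],"travel":[0,0,0],"jaw":-0.1},{"rotation":[0,0,0],"travel":[0,0,0],"jaw":-0.1}]'
python3 -m jog '[{"rotation":[0,0,0],"travel":[0,0,30],"jaw":-0.1},{"rotation":[0,0,0],"travel":[0,0,40],"jaw":-0.1},{"rotation":[0,0,0],"travel":[0,0,0],"jaw":-0.1}]'
python3 - <<'E'
from h import *
P=bot.camera_params('wrist');np.save('w4.npy',np.array([P['view'],np.pad(P['K'],((0,1),(0,1)))]))
snap('wrist','w4.png',scale=1.5)
E
```

```text
time: 11.6
ee_pos: [0.5872, -0.0451, 0.1532]
tcp_rot: [-90.0, 0.0, -80.4]
wrist_force: [0.5, 0.7, 0.5]
opening: 0.0385
time: 11.98
ee_pos: [0.5882, -0.0452, 0.2265]
tcp_rot: [-89.7, -0.1, -80.4]
wrist_force: [0.8, 0.2, 0.5]
opening: 0.0385
```

View pics/w4.png

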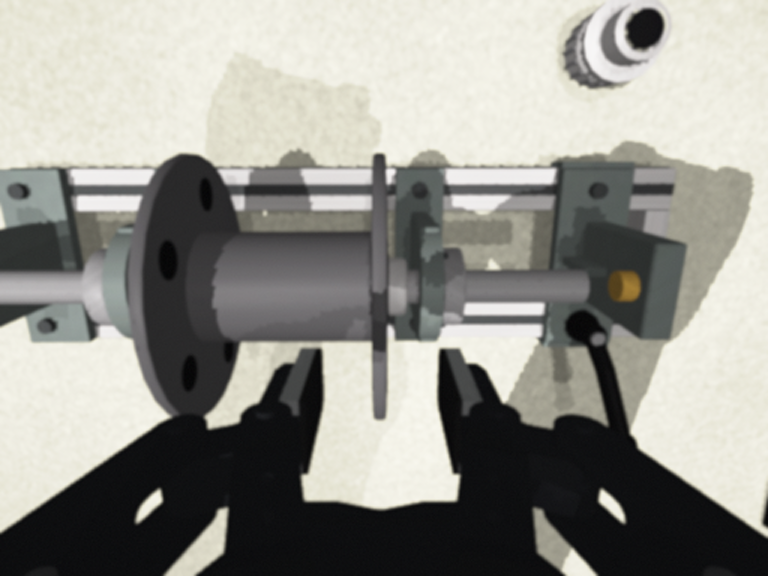

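```bash
python3 -m jog '[{"rotation":[0,0,0],"travel":[8.2,-50,0],"jaw":-1},{"rotation":[0,0,0],"travel":[8.2,-50,0],"jaw":-1},{"rotation":[0,0,0],"travel":[8.2,-50,0],"jaw":-1},{"rotation":[0,0,0],"travel":[8.2,-51,0],"jaw":-1},{"rotation":[0,0,0],"travel":[0,0,-46],"jaw":-1},{"rotation":[0,0,0],"travel":[0,0,0],"jaw":-1},{"rotation":[0,0,0],"travel":[0,0,0],"jaw":-1}]'
python3 - <<'E'
from h import *
o=bot.get_obs();P=bot.camera_params('wrist')
snap('wrist','w5.png',scale=1.5)
print(proj(P,o['ee_pos'])*1.5)
E
```

```text
time: 12.9
ee_pos: [0.6199, -0.2456, 0.1781]
tcp_rot: [-90.0, 0.0, -80.4]
wrist_force: [-0.4, 0.2, -0.5]
opening: 0.0001
[378.77632016 371.54477389]
```

View pics/w5.png

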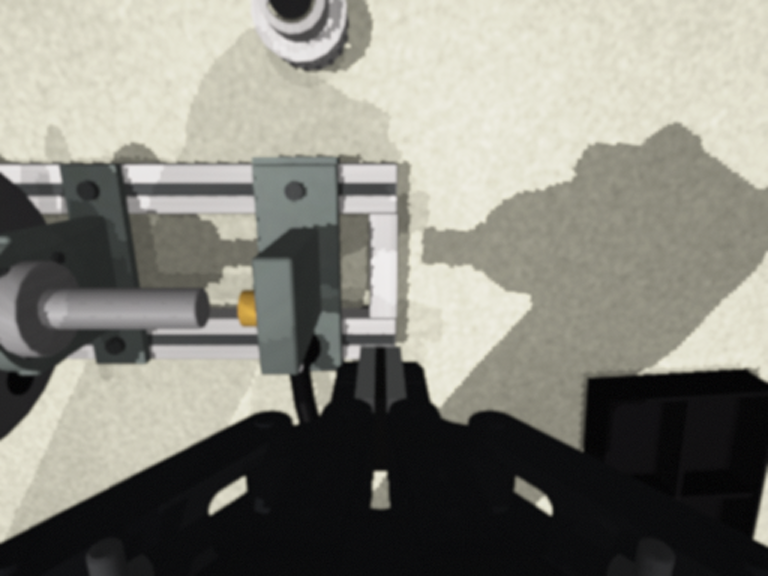

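```bash
python3 -m jog '[{"rotation":[0,0,0],"travel":[0,0,-35],"jaw":-1},{"rotation":[0,0,0],"travel":[0,0,-35],"jaw":-1},{"rotation":[0,0,0],"travel":[0,0,-27],"jaw":-1},{"rotation":[0,0,0],"travel":[0,0,0],"jaw":-1},{"rotation":[0,0,0],"travel":[-1.7,10,0],"jaw":-1},{"rotation":[0,0,0],"travel":[0,0,0],"jaw":-1}]'
python3 -m jog '[{"rotation":[0,0,0],"travel":[-0.5,3,0],"jaw":-1},{"rotation":[0,0,0],"travel":[0,0,0],"jaw":-1}]'
python3 -m jog '[{"rotation":[0,0,0],"travel":[-0.5,3,0],"jaw":-1},{"rotation":[0,0,0],"travel":[0,0,0],"jaw":-1}]'
```

```text
time: 13.7
ee_pos: [0.6193, -0.2354, 0.0831]
tcp_rot: [-89.8, -0.1, -80.4]
wrist_force: [-0.6, 2.1, 6.3]
opening: -0.0004
time: 13.95
ee_pos: [0.619, -0.2334, 0.0833]
tcp_rot: [-89.8, -0.1, -80.4]
wrist_force: [-0.1, -1.1, 7.9]
opening: -0.0002
time: 14.2
ee_pos: [0.6187, -0.2318, 0.0835]
tcp_rot: [-89.8, -0.3, -80.5]
wrist_force: [1.0, -7.6, 7.6]
opening: -0.0002
```

```bash
python3 - <<'E'
from h import *
o=bot.get_obs();print(o['wrist_force'],o['torque'],o['ee_pos'])
snap('scene','s6.png',crop=(110,80,310,280),scale=3)
snap('wrist','w6.png',scale=1.5)
E
```

```text
[ 1.00827485 -7.55132294  7.59789559] [-1.12344498 -0.16803449 -0.00211647] [ 0.6187387  -0.23180553  0.08346371]
```

View pics/s6.png

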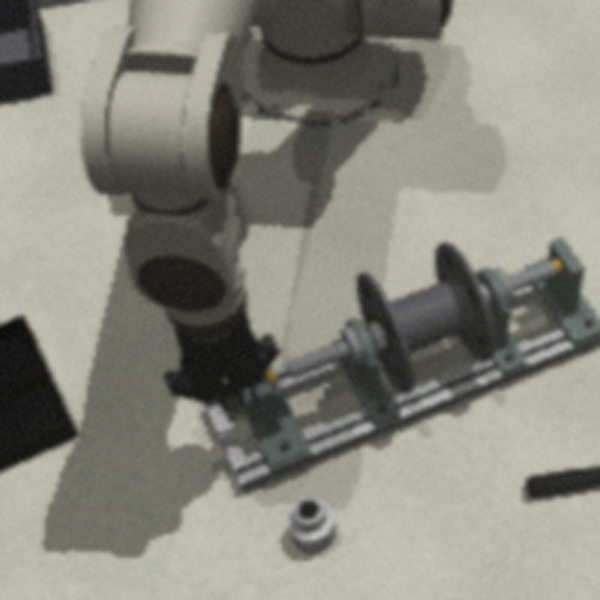

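View pics/w6.png

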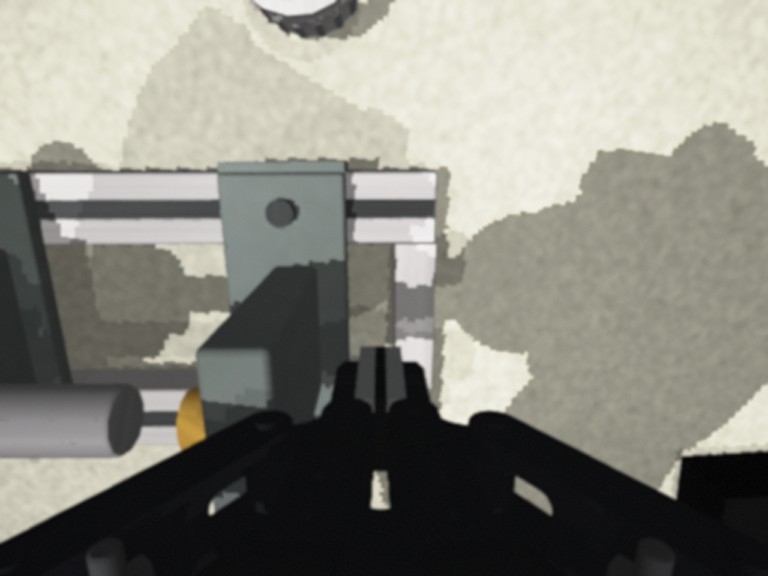

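```bash
python3 -m jog '[{"rotation":[0,0,0],"travel":[0,0,9],"jaw":-1},{"rotation":[0,0,0],"travel":[0.8,-5,9],"jaw":-1},{"rotation":[0,0,0],"travel":[0,0,0],"jaw":-1}]'
python3 -m jog '[{"rotation":[0,0,0],"travel":[-0.4,2.5,0],"jaw":-1},{"rotation":[0,0,0],"travel":[-0.4,2.5,0],"jaw":-1},{"rotation":[0,0,0],"travel":[0,0,0],"jaw":-1}]'
python3 -m jog '[{"rotation":[0,0,0],"travel":[-0.4,2.5,0],"jaw":-1},{"rotation":[0,0,0],"travel":[0,0,0],"jaw":-1}]'
python3 -m jog '[{"rotation":[0,0,0],"travel":[-0.3,2,0],"jaw":-1},{"rotation":[0,0,0],"travel":[0,0,0],"jaw":-1}]'
```

```text
time: 14.68
ee_pos: [0.6186, -0.2355, 0.0996]
tcp_rot: [-89.9, -0.0, -80.4]
wrist_force: [0.0, -0.1, -0.3]
opening: -0.0001
time: 15.05
ee_pos: [0.6171, -0.2297, 0.098]
tcp_rot: [-90.0, 0.0, -80.4]
wrist_force: [-0.1, -0.4, 0.2]
opening: -0.0004
time: 15.3
ee_pos: [0.6168, -0.2274, 0.0983]
tcp_rot: [-90.0, 0.0, -80.4]
wrist_force: [0.8, 1.0, 0.8]
opening: -0.0
time: 15.55
ee_pos: [0.6165, -0.2255, 0.0983]
tcp_rot: [-90.0, 0.0, -80.4]
wrist_force: [0.2, -0.4, 0.9]
opening: 0.0001
```

```bash
python3 -m jog '[{"rotation":[0,0,0],"travel":[-0.3,2,0],"jaw":-1},{"rotation":[0,0,0],"travel":[0,0,0],"jaw":-1}]'
python3 -m jog '[{"rotation":[0,0,0],"travel":[-0.2,1,0],"jaw":-1},{"rotation":[0,0,0],"travel":[0,0,0],"jaw":-1}]'
python3 -m jog '[{"rotation":[0,0,0],"travel":[-0.2,1,0],"jaw":-1},{"rotation":[0,0,0],"travel":[0,0,0],"jaw":-1}]'
```

```text
time: 15.8
ee_pos: [0.6162, -0.2234, 0.0983]
tcp_rot: [-90.0, 0.0, -80.4]
wrist_force: [-0.1, 0.3, -0.3]
opening: 0.0004
time: 16.05
ee_pos: [0.616, -0.2225, 0.0983]
tcp_rot: [-90.0, 0.0, -80.4]
wrist_force: [0.2, 1.6, -0.3]
opening: 0.0001
time: 16.3
ee_pos: [0.6158, -0.2215, 0.0983]
tcp_rot: [-90.0, 0.0, -80.4]
wrist_force: [0.2, -0.1, -0.1]
opening: -0.0003
```

```bash
python3 -m jog '[{"rotation":[0,0,0],"travel":[-0.2,1,0],"jaw":-1},{"rotation":[0,0,0],"travel":[0,0,0],"jaw":-1}]'
python3 -m jog '[{"rotation":[0,0,0],"travel":[-0.2,1,0],"jaw":-1},{"rotation":[0,0,0],"travel":[0,0,0],"jaw":-1}]'
python3 -m jog '[{"rotation":[0,0,0],"travel":[-0.2,1,0],"jaw":-1},{"rotation":[0,0,0],"travel":[0,0,0],"jaw":-1}]'
```

```text
time: 16.55
ee_pos: [0.6156, -0.2205, 0.0983]
tcp_rot: [-90.0, 0.0, -80.4]
wrist_force: [-1.0, -0.9, 0.7]
opening: 0.0001
time: 16.8
ee_pos: [0.6156, -0.2201, 0.0983]
tcp_rot: [-90.0, -0.1, -80.4]
wrist_force: [0.6, -4.6, -1.9]
opening: -0.0002
time: 17.05
ee_pos: [0.6155, -0.22, 0.0984]
tcp_rot: [-90.0, -0.1, -80.5]
wrist_force: [2.1, -9.1, -2.2]
opening: -0.0002
```

```bash
python3 -m jog '[{"rotation":[0,0,0],"travel":[-0.2,1,0],"jaw":-1},{"rotation":[0,0,0],"travel":[0,0,0],"jaw":-1}]'
python3 -m jog '[{"rotation":[0,0,0],"travel":[-0.2,1,0],"jaw":-1},{"rotation":[0,0,0],"travel":[0,0,0],"jaw":-1}]'
```

```text
time: 17.3
ee_pos: [0.6154, -0.2192, 0.0984]
tcp_rot: [-90.0, -0.2, -80.5]
wrist_force: [2.8, -10.3, -3.1]
opening: -0.0001
time: 17.55
ee_pos: [0.6152, -0.2182, 0.0983]
tcp_rot: [-90.0, -0.2, -80.5]
wrist_force: [2.3, -10.2, -2.0]
opening: 0.0002
```

```bash
python3 -m jog '[{"rotation":[0,0,0],"travel":[-0.3,2,0],"jaw":-1},{"rotation":[0,0,0],"travel":[-0.3,2,0],"jaw":-1},{"rotation":[0,0,0],"travel":[-0.3,2,0],"jaw":-1},{"rotation":[0,0,0],"travel":[-0.3,2,0],"jaw":-1},{"rotation":[0,0,0],"travel":[-0.3,2,0],"jaw":-1},{"rotation":[0,0,0],"travel":[0,0,0],"jaw":-1}]'
```

```text
time: 18.3
ee_pos: [0.6135, -0.2081, 0.0984]
tcp_rot: [-90.0, -0.2, -80.5]
wrist_force: [1.4, -10.3, -1.3]
opening: -0.0001
```

```bash
python3 -m jog '[{"rotation":[0,0,0],"travel":[-0.3,1.6,0],"jaw":-1},{"rotation":[0,0,0],"travel":[-0.2,1,0],"jaw":-1},{"rotation":[0,0,0],"travel":[0,0,0],"jaw":-1},{"rotation":[0,0,0],"travel":[0,0,0],"jaw":-1}]'
python3 - <<'E'
from h import *
P=bot.camera_params('wrist')
snap('wrist','w7.png',scale=1.5)
E
```

```text
time: 18.8
ee_pos: [0.6131, -0.2056, 0.0984]
tcp_rot: [-90.0, -0.2, -80.5]
wrist_force: [2.9, -9.5, -1.7]
opening: -0.0002
```

View pics/w7.png

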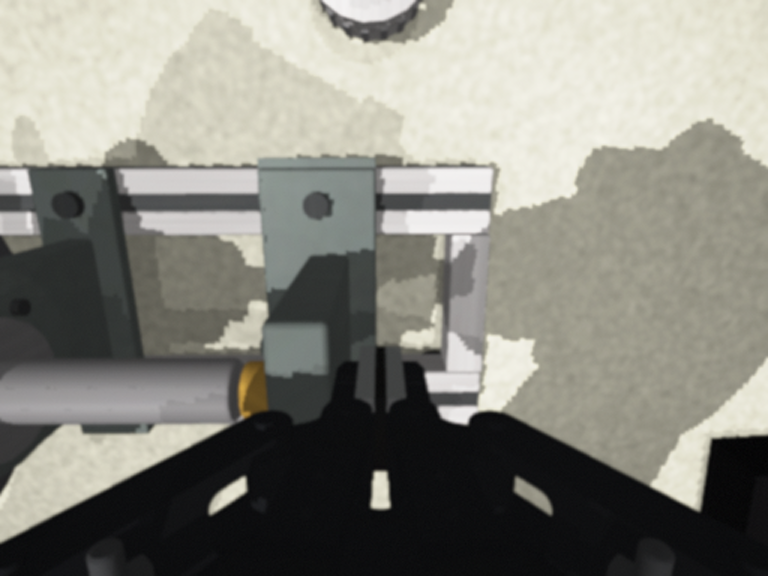

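```bash
python3 -m jog '[{"rotation":[0,0,0],"travel":[1,-6,0],"jaw":-1},{"rotation":[0,0,0],"travel":[1,-8,0],"jaw":-1},{"rotation":[0,0,0],"travel":[0,0,45],"jaw":-1},{"rotation":[0,0,0],"travel":[0,0,45],"jaw":-1},{"rotation":[0,0,0],"travel":[0,0,40],"jaw":-1},{"rotation":[0,0,0],"travel":[-6.9,43,0],"jaw":-0.1},{"rotation":[0,0,0],"travel":[-6.9,43,0],"jaw":-0.1},{"rotation":[0,0,0],"travel":[-6.9,43,0],"jaw":-0.1}]'
python3 -m jog '[{"rotation":[0,0,0],"travel":[-6.9,43,0],"jaw":-0.1},{"rotation":[0,0,0],"travel":[0,0,0],"jaw":-0.1},{"rotation":[0,0,0],"travel":[0,0,0],"jaw":-0.1}]'
python3 - <<'E'
from h import *
P=bot.camera_params('wrist')
snap('wrist','w8.png',scale=1.5)
E
```

```text
time: 19.85
ee_pos: [0.5939, -0.0879, 0.2283]
tcp_rot: [-90.0, 0.0, -80.4]
wrist_force: [0.3, -1.0, -0.2]
opening: 0.0382
time: 20.23
ee_pos: [0.5874, -0.0462, 0.2284]
tcp_rot: [-90.0, -0.0, -80.4]
wrist_force: [-0.0, 0.1, 0.7]
opening: 0.0385
```

View pics/w8.png

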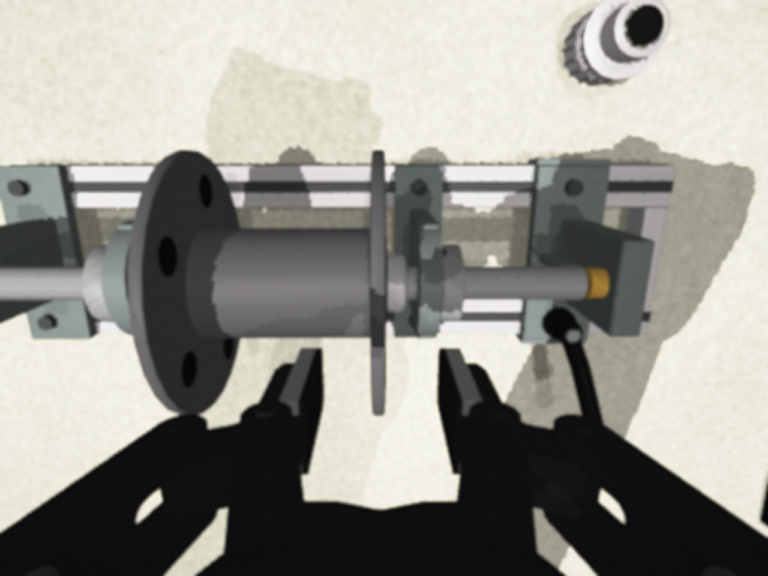

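```bash
python3 -m jog '[{"rotation":[0,0,0],"travel":[0,0,-36],"jaw":-0.1},{"rotation":[0,0,0],"travel":[0,0,-37],"jaw":-0.1},{"rotation":[0,0,0],"travel":[0,0,0],"jaw":-1},{"rotation":[0,0,0],"travel":[0,0,0],"jaw":-1},{"rotation":[0,0,0],"travel":[0,0,0],"jaw":-1},{"rotation":[0,0,0],"travel":[0,0,0],"jaw":-1}]'
python3 -m jog '[{"rotation":[0,0,0],"travel":[-0.2,1,0],"jaw":-1},{"rotation":[0,0,0],"travel":[0,0,0],"jaw":-1}]'
python3 -m jog '[{"rotation":[0,0,0],"travel":[-0.2,1,0],"jaw":-1},{"rotation":[0,0,0],"travel":[0,0,0],"jaw":-1}]'
python3 -m jog '[{"rotation":[0,0,0],"travel":[-0.2,1,0],"jaw":-1},{"rotation":[0,0,0],"travel":[0,0,0],"jaw":-1}]'
```

```text
time: 21.02
ee_pos: [0.5874, -0.0463, 0.1562]
tcp_rot: [-90.0, -0.0, -80.4]
wrist_force: [-1.8, -2.2, -1.9]
opening: 0.006
time: 21.28
ee_pos: [0.5872, -0.045, 0.1562]
tcp_rot: [-89.9, -0.0, -80.4]
wrist_force: [-2.8, -3.0, 2.9]
opening: 0.0064
time: 21.52
ee_pos: [0.5872, -0.045, 0.1562]
tcp_rot: [-89.9, -0.1, -80.5]
wrist_force: [-1.7, -7.0, 3.4]
opening: 0.0065
time: 21.78
ee_pos: [0.5872, -0.0449, 0.1562]
tcp_rot: [-89.9, -0.2, -80.5]
wrist_force: [-1.4, -13.1, 3.0]
opening: 0.0063
```

```bash
python3 -m jog '[{"rotation":[0,0,0],"travel":[0.4,-2.5,0],"jaw":-1},{"rotation":[0,0,0],"travel":[0.3,-2,0],"jaw":-1},{"rotation":[0,0,0],"travel":[0,0,0],"jaw":-1}]'
python3 -m jog '[{"rotation":[0,0,0],"travel":[0.1,-0.8,0],"jaw":-1},{"rotation":[0,0,0],"travel":[0,0,0],"jaw":-1}]'
python3 -m jog '[{"rotation":[0,0,0],"travel":[0.1,-0.6,0],"jaw":-1},{"rotation":[0,0,0],"travel":[0,0,0],"jaw":-1}]'
```

```text
time: 22.15
ee_pos: [0.5876, -0.0473, 0.1561]
tcp_rot: [-89.9, 0.0, -80.4]
wrist_force: [-3.3, 0.1, 5.5]
opening: 0.0063
time: 22.4
ee_pos: [0.5876, -0.0474, 0.1562]
tcp_rot: [-89.9, 0.1, -80.4]
wrist_force: [-4.8, 2.2, 5.5]
opening: 0.0065
time: 22.65
ee_pos: [0.5876, -0.0474, 0.1562]
tcp_rot: [-89.9, 0.1, -80.4]
wrist_force: [-4.1, 6.4, 6.7]
opening: 0.0066
```

```bash
python3 -m jog '[{"rotation":[0,0,0],"travel":[0.1,-0.6,0],"jaw":-1},{"rotation":[0,0,0],"travel":[0,0,0],"jaw":-1}]'
python3 -m jog '[{"rotation":[0,0,0],"travel":[0.1,-0.6,0],"jaw":-1},{"rotation":[0,0,0],"travel":[0,0,0],"jaw":-1}]'
```

```text
time: 22.9
ee_pos: [0.5876, -0.0474, 0.1561]
tcp_rot: [-89.9, 0.2, -80.3]
wrist_force: [-5.4, 9.9, 6.3]
opening: 0.0063
time: 23.15
ee_pos: [0.5876, -0.0477, 0.1561]
tcp_rot: [-89.9, 0.2, -80.3]
wrist_force: [-5.4, 11.1, 6.9]
opening: 0.0062
```

```bash
python3 -m jog '[{"rotation":[0,0,0],"travel":[0.1,-0.6,0],"jaw":-1},{"rotation":[0,0,0],"travel":[0,0,0],"jaw":-1}]'
python3 -m jog '[{"rotation":[0,0,0],"travel":[0.1,-0.6,0],"jaw":-1},{"rotation":[0,0,0],"travel":[0,0,0],"jaw":-1}]'
```

```text
time: 23.4
ee_pos: [0.5877, -0.0482, 0.1561]
tcp_rot: [-89.9, 0.2, -80.3]
wrist_force: [-6.2, 11.3, 6.8]
opening: 0.0063
time: 23.65
ee_pos: [0.5878, -0.0488, 0.1561]
tcp_rot: [-89.9, 0.2, -80.3]
wrist_force: [-4.9, 12.4, 7.2]
opening: 0.0064
```

```bash
python3 -m jog '[{"rotation":[0,0,0],"travel":[-0.5,3,0],"jaw":-1},{"rotation":[0,0,0],"travel":[-0.5,3,0],"jaw":-1},{"rotation":[0,0,0],"travel":[-0.2,1,0],"jaw":-1},{"rotation":[0,0,0],"travel":[0,0,0],"jaw":-1}]'
python3 -m jog '[{"rotation":[0,0,0],"travel":[-0.1,1,0],"jaw":-1},{"rotation":[0,0,0],"travel":[0,0,0],"jaw":-1}]'
```

```text
time: 24.15
ee_pos: [0.5872, -0.045, 0.1562]
tcp_rot: [-89.9, -0.1, -80.4]
wrist_force: [-1.8, -6.7, 4.3]
opening: 0.0064
time: 24.4
ee_pos: [0.5872, -0.045, 0.1562]
tcp_rot: [-89.9, -0.2, -80.5]
wrist_force: [-1.4, -12.1, 5.2]
opening: 0.0066
```

```bash
python3 -m jog '[{"rotation":[0,0,0],"travel":[0.3,-2,0],"jaw":-1},{"rotation":[0,0,0],"travel":[0,0,0],"jaw":-0.1},{"rotation":[0,0,0],"travel":[0,0,0],"jaw":-0.1},{"rotation":[0,0,0],"travel":[0,0,0],"jaw":-0.1},{"rotation":[0,0,0],"travel":[0,0,35],"jaw":-0.1},{"rotation":[0,0,0],"travel":[0,0,40],"jaw":-0.1},{"rotation":[0,0,0],"travel":[-19,-40,18],"jaw":-1},{"rotation":[0,0,0],"travel":[-19,-40,18],"jaw":-1}]'
python3 -m jog '[{"rotation":[0,0,0],"travel":[-19,-40,18],"jaw":-1},{"rotation":[0,0,0],"travel":[-19,-40,18],"jaw":-1},{"rotation":[0,0,0],"travel":[0,0,0],"jaw":-1},{"rotation":[0,0,0],"travel":[0,0,0],"jaw":-1}]'
python3 - <<'E'
from h import *
P=bot.camera_params('wrist');np.save('w9.npy',np.array([P['view'],np.pad(P['K'],((0,1),(0,1)))]))
print(bot.get_obs()['ee_pos'])
snap('wrist','w9.png',scale=1.5)
E
```

```text
time: 25.4
ee_pos: [0.5488, -0.1257, 0.2669]
tcp_rot: [-90.0, -0.0, -80.3]
wrist_force: [0.5, 0.4, -0.0]
opening: 0.0026
time: 25.9
ee_pos: [0.5111, -0.2051, 0.3019]
tcp_rot: [-90.0, 0.0, -80.4]
wrist_force: [0.8, 0.5, -0.3]
opening: 0.0004
[ 0.5111134  -0.2051413   0.30190442]
```

View pics/w9.png

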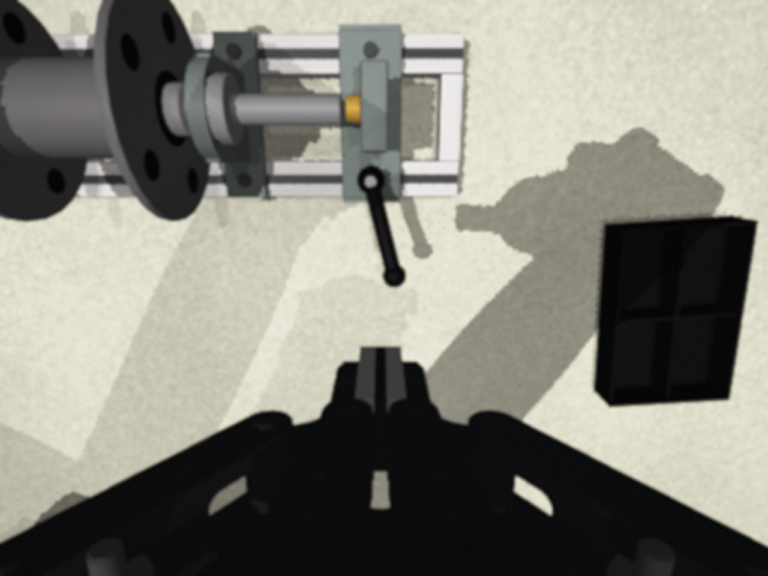

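```bash
python3 - <<'E'
from h import *
A=np.load('w9.npy');P=dict(view=A[0],K=A[1][:3,:3])
tip=atz(P,(394/1.5,275/1.5),.089)[:2]
c,s=np.cos(np.radians(9.6)),np.sin(np.radians(9.6));ex=np.array([c,s]);ey=np.array([-s,c])
for z in(.06,.07,.08):
  h=atz(P,(371/1.5,181/1.5),z)[:2];d=tip-h;print(z,h,np.linalg.norm(d),np.arctan2(-d@ey,-d@ex))
h=atz(P,(371/1.5,181/1.5),.068)[:2]; d=tip-h; th=np.arctan2(-d@ey,-d@ex); piv=tip+.075*(np.cos(th)*ex+np.sin(th)*ey)
print('tip',tip,'piv',piv,th)
prev=None
for ph in np.r_[-.2,th-.26,np.arange(.15,1.36,.15),1.4]:
  F=piv+.078*(-np.cos(ph)*ex-np.sin(ph)*ey); print(round(ph,2),F.round(4), None if prev is None else ((F-prev)*1000).round(1)); prev=F
E
```

```text
0.06 [ 0.5602527  -0.18968375] 0.07420337655560068 0.25118732727750226
0.07 [ 0.56080222 -0.18979325] 0.07466159210449794 0.24685475083895655
0.08 [ 0.56135173 -0.18990275] 0.07512119202994293 0.24257510926498027
tip [ 0.49246032 -0.21985549] piv [ 0.56108591 -0.18959781] 0.2477170051928832
-0.2 [ 0.4831 -0.1871] None
-0.01 [ 0.484  -0.2017] [  0.9 -14.6]
0.15 [ 0.487 -0.214] [  3.  -12.3]
0.3 [ 0.4915 -0.2248] [  4.5 -10.8]
0.45 [ 0.4975 -0.2348] [  6. -10.]
0.6 [ 0.505  -0.2438] [ 7.5 -9. ]
0.75 [ 0.5137 -0.2515] [ 8.7 -7.8]
0.9 [ 0.5235 -0.2579] [ 9.8 -6.4]
1.05 [ 0.5341 -0.2628] [10.6 -4.9]
1.2 [ 0.5453 -0.266 ] [11.2 -3.2]
1.35 [ 0.5569 -0.2675] [11.6 -1.5]
1.4 [ 0.5608 -0.2676] [ 3.9 -0.1]
```

```bash
python3 -m jog '[{"rotation":[0,0,0],"travel":[-28,18,-20],"jaw":-1},{"rotation":[0,0,0],"travel":[0,0,-50],"jaw":-1},{"rotation":[0,0,0],"travel":[0,0,-50],"jaw":-1},{"rotation":[0,0,0],"travel":[0,0,-50],"jaw":-1},{"rotation":[0,0,0],"travel":[0,0,-53],"jaw":-1},{"rotation":[0,0,0],"travel":[0,0,0],"jaw":-1},{"rotation":[0,0,0],"travel":[0,0,0],"jaw":-1}]'
python3 - <<'E'
from h import *
snap('wrist','w10.png',scale=1.5)
E
```

```text
time: 26.82
ee_pos: [0.4839, -0.1869, 0.0812]
tcp_rot: [-89.9, -0.0, -80.4]
wrist_force: [-0.9, -1.0, 0.4]
opening: 0.0002
```

View pics/w10.png

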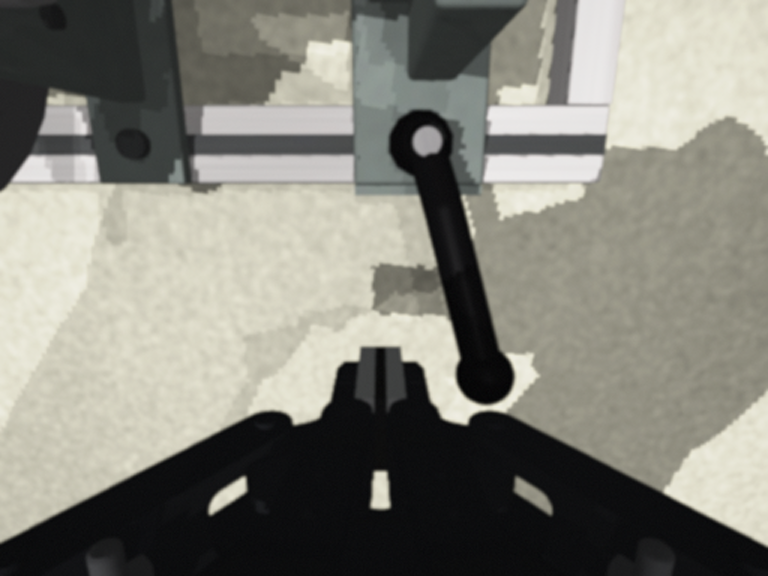

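The picture shows the ball at (486, 376), right of the finger tips at (380, 371) and level with them. Now I'll sweep it round.

```bash
python3 -m jog '[{"rotation":[0,0,0],"travel":[0,0,-5],"jaw":-1},{"rotation":[0,0,0],"travel":[0.5,-7,0],"jaw":-1},{"rotation":[0,0,0],"travel":[0.5,-7,0],"jaw":-1},{"rotation":[0,0,0],"travel":[1.5,-6,0],"jaw":-1},{"rotation":[0,0,0],"travel":[1.5,-6,0],"jaw":-1},{"rotation":[0,0,0],"travel":[2.3,-5.5,0],"jaw":-1},{"rotation":[0,0,0],"travel":[2.3,-5.5,0],"jaw":-1}]'
python3 -m jog '[{"rotation":[0,0,0],"travel":[3,-5,0],"jaw":-1},{"rotation":[0,0,0],"travel":[3,-5,0],"jaw":-1},{"rotation":[0,0,0],"travel":[3.7,-4.5,0],"jaw":-1},{"rotation":[0,0,0],"travel":[3.7,-4.5,0],"jaw":-1}]'
python3 - <<'E'
from h import *
snap('wrist','w11.png',scale=1.5)
E
```

```text
time: 27.75
ee_pos: [0.4915, -0.2247, 0.0741]
tcp_rot: [-90.0, 0.0, -80.4]
wrist_force: [0.0, 2.4, 0.5]
opening: -0.0
time: 28.25
ee_pos: [0.5051, -0.2436, 0.0742]
tcp_rot: [-90.0, -0.0, -80.4]
wrist_force: [0.2, 3.2, 0.6]
opening: 0.0001
```

View pics/w11.png

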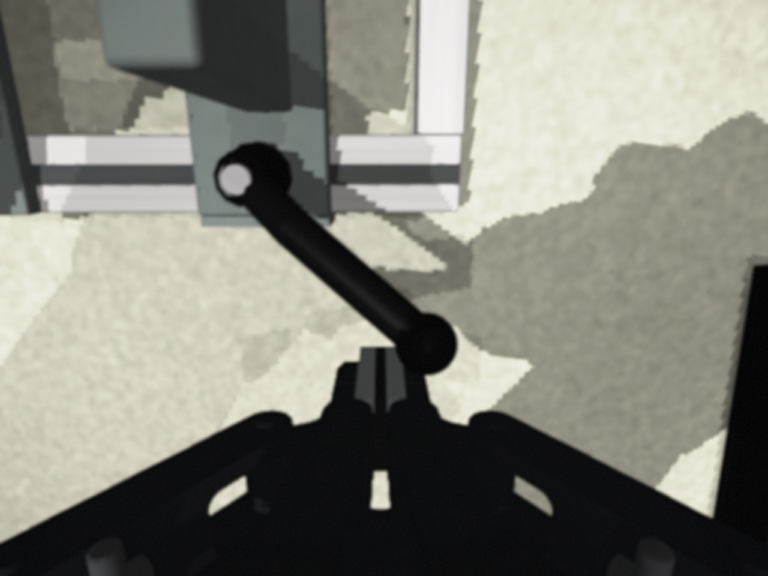

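```bash
python3 -m jog '[{"rotation":[0,0,0],"travel":[4.3,-3.9,0],"jaw":-1},{"rotation":[0,0,0],"travel":[4.3,-3.9,0],"jaw":-1},{"rotation":[0,0,0],"travel":[4.9,-3.2,0],"jaw":-1},{"rotation":[0,0,0],"travel":[4.9,-3.2,0],"jaw":-1},{"rotation":[0,0,0],"travel":[5.3,-2.4,0],"jaw":-1},{"rotation":[0,0,0],"travel":[5.3,-2.4,0],"jaw":-1}]'
python3 -m jog '[{"rotation":[0,0,0],"travel":[5.6,-1.6,0],"jaw":-1},{"rotation":[0,0,0],"travel":[0,0,0],"jaw":-1}]'
python3 - <<'E'
from h import *
snap('wrist','w12.png',scale=1.5)
E
```

```text
time: 29.05
ee_pos: [0.5343, -0.2625, 0.0743]
tcp_rot: [-90.0, -0.0, -80.4]
wrist_force: [-2.9, 1.1, 0.1]
opening: -0.0001
time: 29.3
ee_pos: [0.5402, -0.2641, 0.0743]
tcp_rot: [-90.0, -0.0, -80.4]
wrist_force: [-0.4, 0.8, -0.5]
opening: -0.0002
```

View pics/w12.png

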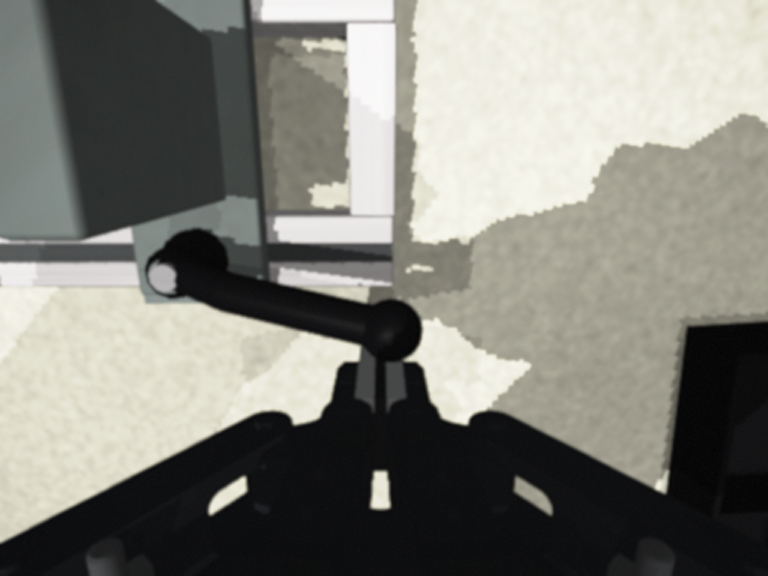

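```bash
python3 -m jog '[{"rotation":[0,0,0],"travel":[5.7,-1,0],"jaw":-1},{"rotation":[0,0,0],"travel":[5.8,-0.5,0],"jaw":-1},{"rotation":[0,0,0],"travel":[0,0,0],"jaw":-1}]'
python3 -m jog '[{"rotation":[0,0,0],"travel":[3,0,0],"jaw":-1},{"rotation":[0,0,0],"travel":[3,0.3,0],"jaw":-1},{"rotation":[0,0,0],"travel":[0,0,0],"jaw":-1}]'
```

```text
time: 29.72
ee_pos: [0.5516, -0.2655, 0.0743]
tcp_rot: [-90.0, -0.0, -80.4]
wrist_force: [0.5, -0.6, -0.4]
opening: -0.0001
time: 30.1
ee_pos: [0.5537, -0.2654, 0.074]
tcp_rot: [-90.4, 0.0, -80.5]
wrist_force: [-18.9, -0.7, 7.3]
opening: -0.0001
```

```bash
python3 - <<'E'
from h import *
P=bot.camera_params('wrist');np.save('w13.npy',np.array([P['view'],np.pad(P['K'],((0,1),(0,1)))]))
snap('wrist','w13.png',scale=1.5)
E
```

```text
(no output)
```

View pics/w13.png

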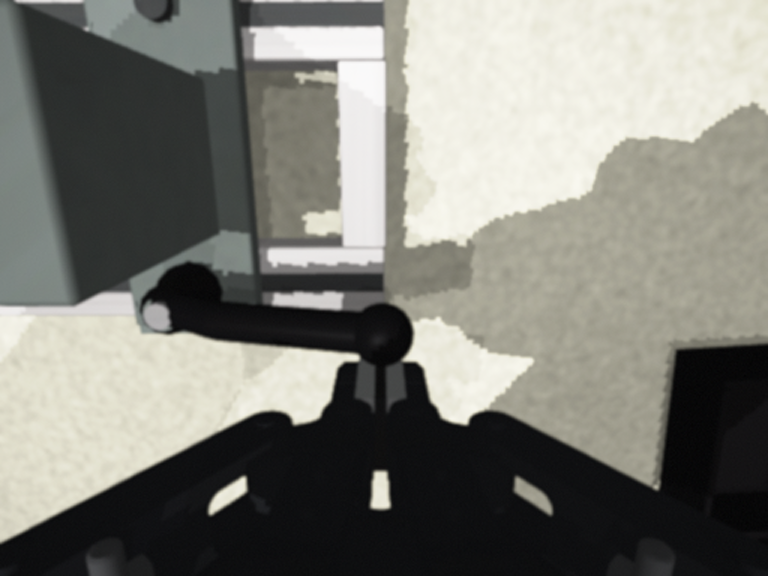

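```bash
python3 - <<'E'
from h import *
A=np.load('w13.npy');P=dict(view=A[0],K=A[1][:3,:3])
tip=atz(P,(382/1.5,333/1.5),.089)[:2]
c,s=np.cos(np.radians(9.6)),np.sin(np.radians(9.6));ex=np.array([c,s]);ey=np.array([-s,c])
for z in(.06,.068,.075):
  h=atz(P,(158/1.5,316/1.5),z)[:2];d=tip-h;print(z,h,np.linalg.norm(d),np.arctan2(-d@ey,-d@ex))
piv=np.array([.5611,-.1896]);d=tip-piv;print(tip,np.linalg.norm(d),np.arctan2(-d@ey,-d@ex))
E
python3 -m jog '[{"rotation":[0,0,0],"travel":[1.5,0.2,0],"jaw":-1},{"rotation":[0,0,0],"travel":[0,0,0],"jaw":-1}]'
```

```text
0.06 [ 0.55543628 -0.18390363] 0.08133386408738663 1.6317726098633996
0.068 [ 0.55898386 -0.18748808] 0.07708425773504128 1.5974746961335446
0.075 [ 0.56208799 -0.19062448] 0.07344826057141815 1.5642423931993743
[ 0.57386197 -0.26312289] 0.07462227339530186 1.575110545149212
time: 30.4
ee_pos: [0.554, -0.2654, 0.0739]
tcp_rot: [-90.5, 0.1, -80.5]
wrist_force: [-26.7, -1.7, 8.4]
opening: -0.0001
```

```bash
python3 -m jog '[{"rotation":[0,0,0],"travel":[-15,-3,0],"jaw":-1},{"rotation":[0,0,0],"travel":[-18,-3,0],"jaw":-1},{"rotation":[0,0,0],"travel":[0,0,50],"jaw":-1},{"rotation":[0,0,0],"travel":[0,0,55],"jaw":-1},{"rotation":[0,0,0],"travel":[0,0,50],"jaw":-1},{"rotation":[0,0,0],"travel":[0,0,0],"jaw":-1}]'
python3 - <<'E'
from h import *
snap('wrist','w14.png',scale=1.5)
E
```

```text
time: 31.15
ee_pos: [0.527, -0.2717, 0.2343]
tcp_rot: [-89.6, -0.3, -80.4]
wrist_force: [0.8, 0.4, -0.5]
opening: 0.0
```

View pics/w14.png

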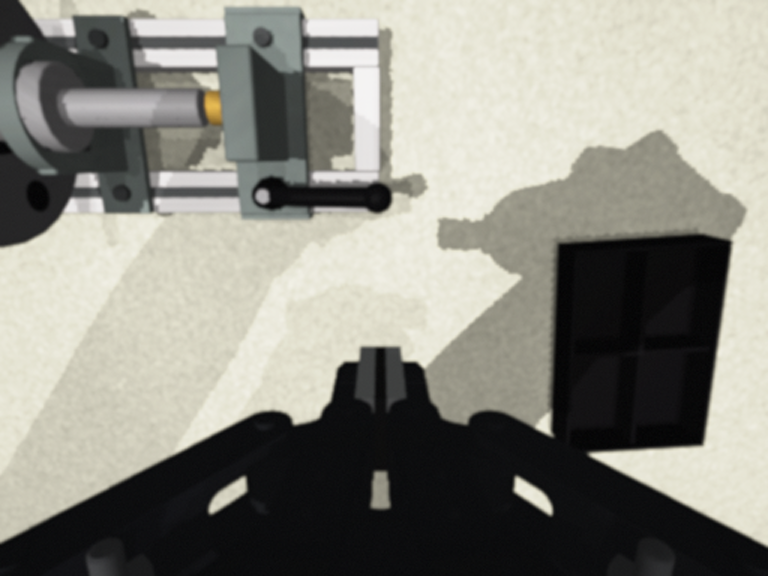

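Hub (265, 195) and ball (377, 197): the lever lies along the rail, so it is clamped. Next I'll grip the flange again and check the float.

```bash
python3 -m jog '[{"rotation":[0,0,0],"travel":[12,45,0],"jaw":-0.1},{"rotation":[0,0,0],"travel":[12,45,0],"jaw":-0.1},{"rotation":[0,0,0],"travel":[12,45,0],"jaw":-0.1},{"rotation":[0,0,0],"travel":[12,45,0],"jaw":-0.1},{"rotation":[0,0,0],"travel":[12,45,0],"jaw":-0.1},{"rotation":[0,0,0],"travel":[0,0,0],"jaw":-0.1},{"rotation":[0,0,0],"travel":[0,0,0],"jaw":-0.1}]'
python3 - <<'E'
from h import *
snap('wrist','w15.png',scale=1.5)
E
```

```text
time: 32.08
ee_pos: [0.5853, -0.0459, 0.2282]
tcp_rot: [-90.1, 0.0, -80.4]
wrist_force: [0.2, -0.7, -0.2]
opening: 0.0384
```

View pics/w15.png

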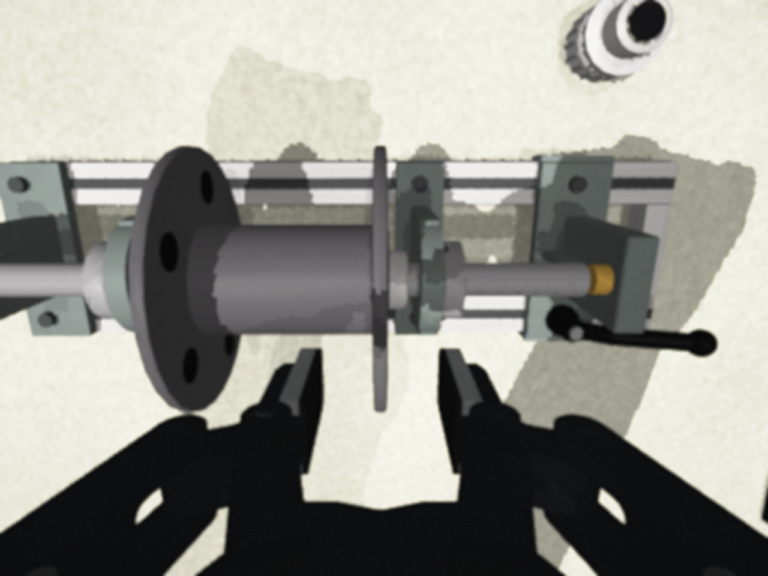

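```bash
python3 -m jog '[{"rotation":[0,0,0],"travel":[1.5,0,-36],"jaw":-0.1},{"rotation":[0,0,0],"travel":[0,0,-36],"jaw":-0.1},{"rotation":[0,0,0],"travel":[0,0,0],"jaw":-1},{"rotation":[0,0,0],"travel":[0,0,0],"jaw":-1},{"rotation":[0,0,0],"travel":[0,0,0],"jaw":-1},{"rotation":[0,0,0],"travel":[0,0,0],"jaw":-1}]'
python3 -m jog '[{"rotation":[0,0,0],"travel":[0.3,-2,0],"jaw":-1},{"rotation":[0,0,0],"travel":[0,0,0],"jaw":-1}]'
python3 -m jog '[{"rotation":[0,0,0],"travel":[0.1,-1,0],"jaw":-1},{"rotation":[0,0,0],"travel":[0,0,0],"jaw":-1}]'
python3 -m jog '[{"rotation":[0,0,0],"travel":[0.1,-0.6,0],"jaw":-1},{"rotation":[0,0,0],"travel":[0,0,0],"jaw":-1}]'
```

```text
time: 32.88
ee_pos: [0.5871, -0.0462, 0.1583]
tcp_rot: [-90.0, -0.0, -80.4]
wrist_force: [-3.1, -2.1, 0.2]
opening: 0.0057
time: 33.12
ee_pos: [0.5874, -0.0479, 0.1582]
tcp_rot: [-90.0, -0.0, -80.4]
wrist_force: [-4.5, 0.4, 5.1]
opening: 0.0065
time: 33.38
ee_pos: [0.5876, -0.0488, 0.1582]
tcp_rot: [-89.9, -0.0, -80.4]
wrist_force: [-4.4, -0.4, 5.8]
opening: 0.0065
time: 33.62
ee_pos: [0.5875, -0.0488, 0.1582]
tcp_rot: [-89.9, 0.1, -80.4]
wrist_force: [-5.4, 4.2, 5.5]
opening: 0.0064
```

```bash
python3 -m jog '[{"rotation":[0,0,0],"travel":[0.1,-0.6,0],"jaw":-1},{"rotation":[0,0,0],"travel":[0,0,0],"jaw":-1}]'
python3 -m jog '[{"rotation":[0,0,0],"travel":[-0.5,3,0],"jaw":-1},{"rotation":[0,0,0],"travel":[-0.3,2,0],"jaw":-1},{"rotation":[0,0,0],"travel":[0,0,0],"jaw":-1}]'
python3 -m jog '[{"rotation":[0,0,0],"travel":[-0.2,1,0],"jaw":-1},{"rotation":[0,0,0],"travel":[0,0,0],"jaw":-1}]'
```

```text
time: 33.88
ee_pos: [0.5876, -0.0488, 0.1582]
tcp_rot: [-89.9, 0.1, -80.4]
wrist_force: [-5.4, 6.6, 5.9]
opening: 0.0062
time: 34.25
ee_pos: [0.587, -0.0451, 0.1582]
tcp_rot: [-89.9, -0.0, -80.4]
wrist_force: [-5.1, -0.7, 6.4]
opening: 0.0063
time: 34.5
ee_pos: [0.5869, -0.045, 0.1582]
tcp_rot: [-89.9, -0.1, -80.5]
wrist_force: [-3.9, -6.2, 4.2]
opening: 0.0063
```

```bash
python3 -m jog '[{"rotation":[0,0,0],"travel":[0,0,0],"jaw":-0.1},{"rotation":[0,0,0],"travel":[0,0,0],"jaw":-0.1},{"rotation":[0,0,0],"travel":[0,0,0],"jaw":-0.1},{"rotation":[0,0,0],"travel":[0,0,35],"jaw":-0.1},{"rotation":[0,0,0],"travel":[0,0,40],"jaw":-0.1},{"rotation":[0,0,0],"travel":[-10,59,0],"jaw":-1},{"rotation":[0,0,0],"travel":[0,0,0],"jaw":-1},{"rotation":[0,0,0],"travel":[0,0,0],"jaw":-1}]'
python3 - <<'E'
from h import *
snap('wrist','w16.png',scale=1.5)
E
```

```text
time: 35.5
ee_pos: [0.5767, 0.0151, 0.2321]
tcp_rot: [-90.0, -0.0, -80.4]
wrist_force: [0.4, -0.1, 0.5]
opening: -0.0
```

View pics/w16.png

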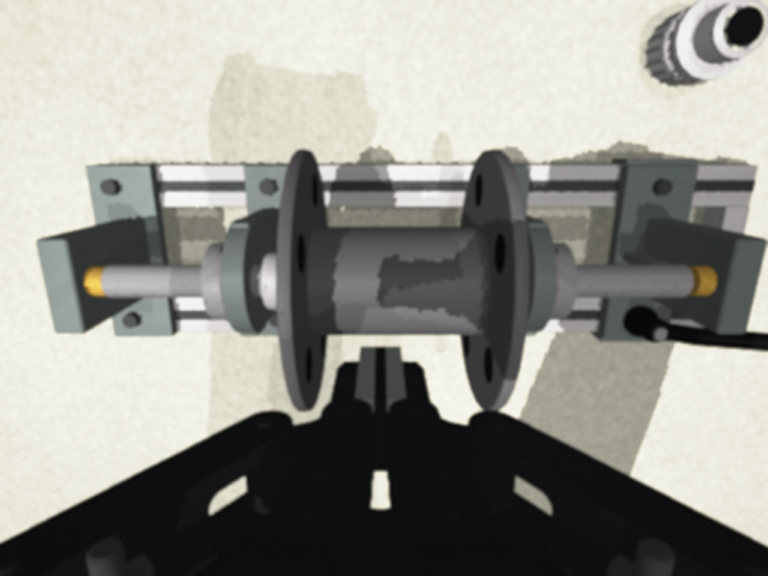

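```bash
python3 -m jog '[{"rotation":[0,0,0],"travel":[0,0,-36],"jaw":-1},{"rotation":[0,0,0],"travel":[0,0,-36],"jaw":-1},{"rotation":[0,0,0],"travel":[0,0,0],"jaw":-1},{"rotation":[0,0,0],"travel":[-1.7,10,0],"jaw":-1},{"rotation":[0,0,0],"travel":[0,0,0],"jaw":-1}]'
python3 -m jog '[{"rotation":[0,0,0],"travel":[-0.9,5,0],"jaw":-1},{"rotation":[0,0,0],"travel":[0,0,0],"jaw":-1}]'
python3 -m jog '[{"rotation":[0,0,0],"travel":[-0.5,3,0],"jaw":-1},{"rotation":[0,0,0],"travel":[0,0,0],"jaw":-1}]'
```

```text
time: 36.17
ee_pos: [0.5756, 0.0255, 0.1621]
tcp_rot: [-89.9, -0.0, -80.4]
wrist_force: [-0.4, 0.2, -0.1]
opening: 0.0001
time: 36.42
ee_pos: [0.5742, 0.0303, 0.1608]
tcp_rot: [-90.0, -0.0, -80.4]
wrist_force: [-1.3, 0.0, 0.2]
opening: 0.0001
time: 36.67
ee_pos: [0.5735, 0.0331, 0.1603]
tcp_rot: [-90.0, -0.0, -80.4]
wrist_force: [-0.5, 0.0, -1.2]
opening: 0.0
```

```bash
python3 -m jog '[{"rotation":[0,0,0],"travel":[-0.3,2,0],"jaw":-1},{"rotation":[0,0,0],"travel":[0,0,0],"jaw":-1}]'
python3 -m jog '[{"rotation":[0,0,0],"travel":[-0.3,2,0],"jaw":-1},{"rotation":[0,0,0],"travel":[0,0,0],"jaw":-1}]'
```

```text
time: 36.92
ee_pos: [0.5732, 0.035, 0.1603]
tcp_rot: [-90.0, 0.0, -80.4]
wrist_force: [-0.3, 0.3, -0.0]
opening: 0.0002
time: 37.17
ee_pos: [0.5729, 0.037, 0.1603]
tcp_rot: [-90.0, 0.0, -80.4]
wrist_force: [-0.5, -0.5, 0.1]
opening: -0.0002
```

```bash
python3 -m jog '[{"rotation":[0,0,0],"travel":[-0.3,2,0],"jaw":-1},{"rotation":[0,0,0],"travel":[0,0,0],"jaw":-1}]'
python3 -m jog '[{"rotation":[0,0,0],"travel":[-0.3,2,0],"jaw":-1},{"rotation":[0,0,0],"travel":[0,0,0],"jaw":-1}]'
python3 -m jog '[{"rotation":[0,0,0],"travel":[-0.3,2,0],"jaw":-1},{"rotation":[0,0,0],"travel":[0,0,0],"jaw":-1}]'
```

```text
time: 37.42
ee_pos: [0.5726, 0.039, 0.1603]
tcp_rot: [-90.0, 0.0, -80.4]
wrist_force: [-0.3, 0.7, -0.0]
opening: 0.0
time: 37.67
ee_pos: [0.5726, 0.0395, 0.1603]
tcp_rot: [-90.0, -0.2, -80.5]
wrist_force: [1.2, -8.0, 0.1]
opening: -0.0002
time: 37.92
ee_pos: [0.5726, 0.0397, 0.1604]
tcp_rot: [-90.0, -0.4, -80.6]
wrist_force: [4.3, -18.9, 0.1]
opening: -0.0002
```

Firm against the fixed stop (the finger did not yield over 8–19 N). Now I'll retreat and take a last look.

```bash
python3 -m jog '[{"rotation":[0,0,0],"travel":[1,-8,0],"jaw":-1},{"rotation":[0,0,0],"travel":[4,-22,0],"jaw":-1},{"rotation":[0,0,0],"travel":[0,0,40],"jaw":-1},{"rotation":[0,0,0],"travel":[0,0,50],"jaw":-1},{"rotation":[0,0,0],"travel":[-10,0,40],"jaw":-1},{"rotation":[0,0,0],"travel":[0,0,0],"jaw":-1},{"rotation":[0,0,0],"travel":[0,0,0],"jaw":-1},{"rotation":[0,0,0],"travel":[0,0,0],"jaw":-1}]'
python3 - <<'E'
from h import *
o=bot.get_obs();print(o['time'],o['ee_pos'],o['wrist_force'],o['qd'].round(2))
snap('wrist','w17.png',scale=1.5);snap('scene','s17.png',scale=1.5)
E
```

```text
time: 38.92
ee_pos: [0.5668, 0.013, 0.2888]
tcp_rot: [-90.1, 0.0, -80.4]
wrist_force: [0.6, -0.3, -1.0]
opening: -0.0004
38.925 [0.56681936 0.01295443 0.2887691 ] [ 0.61588089 -0.29418043 -1.01569169] [ 0.05  0.05  0.13  0.09 -0.01  0.11]
```

View pics/w17.png

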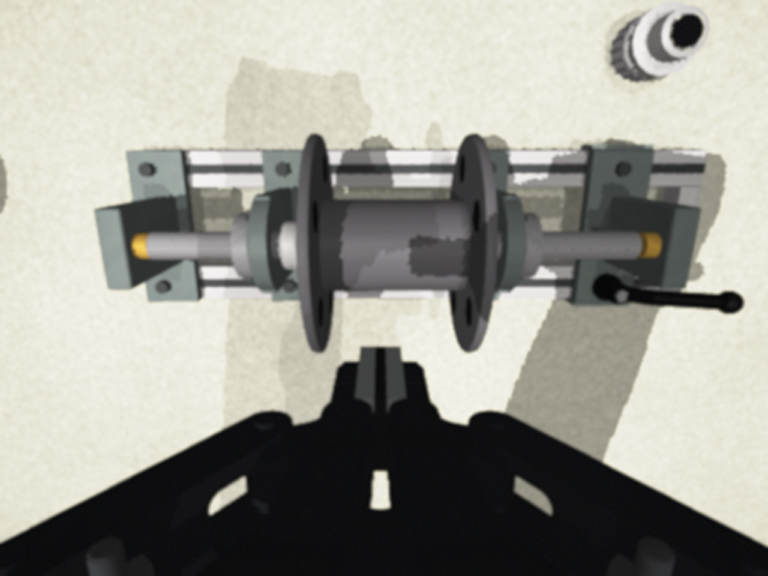

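View pics/s17.png

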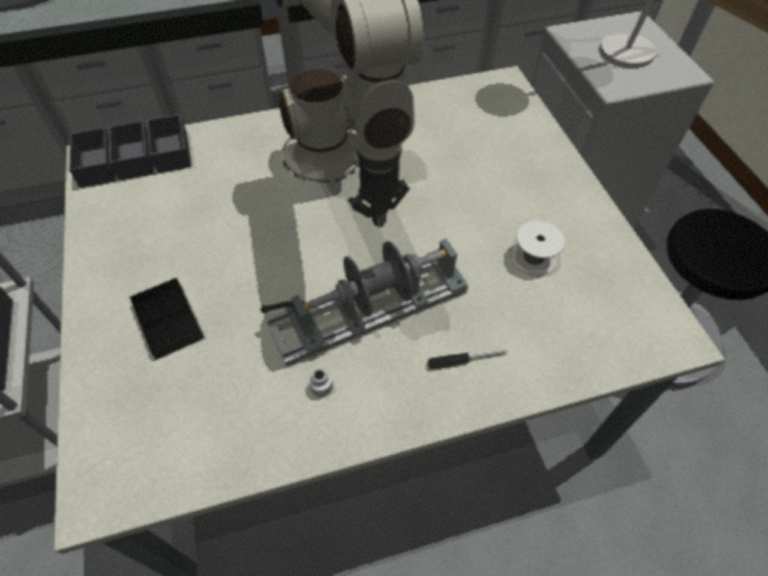

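The shaft rests against the left button at (148, 245). The lever lies outward, from (612, 290) to (732, 302). The bystanders are where they were and the gripper is clear.

```bash
python3 -c "
from workcell import bot
print(bot.job_done())"
```

```text
the job is handed in; nothing more can be done
None
```

The job is handed in at about 39 s of the 72 s allowed, with the stop clamped, about 3.9 mm of float left and the shaft against the fixed stop. `job_done` gives no verdict, so this rests on my own checks.

**What I did**
- I gripped a flange, pushed the shaft to the fixed stop and then across to the sliding stop, and felt 18.9 mm of float.
- I pushed the sliding stop in, set the float, and swung the lever round to its end.
- I finished by pushing the spool against the fixed stop with shut fingers and backing clear.

**Last checks**
- **Float:** re-measured after clamping, about 3.9 mm (2 to 6 mm allowed).
- **Lever:** at its end stop with about 27 N pushing on it. The picture gives about 1.57 rad.
- **Shaft:** firm against the fixed stop at 8 to 19 N before I let go. The last picture still shows it there.
- **Bystanders:** by eye, the last pictures show them where they were at the start.

**What went wrong**
- **Gripper on the stop:** on the first approach the gripper's closed linkage pressed on the top of the upright with about 8 N. It probably moved the stop in by about 2 mm unnoticed.
- **Float too small at first:** after my push the float was 2.4 mm, not the 4.4 mm I had worked out. I pushed the stop back out with the shaft, at about 12 N, before clamping. The float was in range both times, though 2.4 mm was close to the lower limit.

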